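Open the tea samples for a tasting

TASK

Open every sample canister that still has its stopper: hook the puller's fork under the stopper's flange, with the gripper itself never touching a stopper that is still in, pull straight up until it pops free, and stand it upright on the cork board. When all are out, hang the puller back in its cradle with the bar level in both notches, and leave the scoop lying level in both saddles of its rest, bowl up. Leave the cup, tin and teapot alone.

Things in the scene. Friction and masses are not known exactly. Their poses are not given: they have to be found in the camera images.
- stopper1_mid (a point): Mushroom stopper 1, 48 mm tall, 90 g; point on its axis 24 mm above the foot, 14 mm below the flange's underside; z up. Flange 68 mm wide, 10 mm thick, over a cork plug 38 mm long, 38 mm wide (44 mm bead at the foot). Seated, 20 mm of gap is open between canister top and flange. Springs hold the bead: about 10 N straight up, pops free within 12 mm. Stands on its foot by itself. May be absent.
- canister1_mouth (a point): Centre of the mouth, at the top, of red sample canister 1, fixed to the counter: 80 mm wide, 90 mm tall, mouth 48 mm wide; z up. stopper1, if present, starts snug in it, foot 18 mm below the mouth (stopper1_mid 6 mm above this point).
- stopper2_mid (a point): Mushroom stopper 2, 48 mm tall, 90 g; point on its axis 24 mm above the foot, 14 mm below the flange's underside; z up. Flange 68 mm wide, 10 mm thick, over a cork plug 38 mm long, 38 mm wide (44 mm bead at the foot). Seated, 20 mm of gap is open between canister top and flange. Springs hold the bead: about 10 N straight up, pops free within 12 mm. Stands on its foot by itself. May be absent.
- canister2_mouth (a point): Centre of the mouth, at the top, of red sample canister 2, fixed to the counter: 80 mm wide, 90 mm tall, mouth 48 mm wide; z up. stopper2, if present, starts snug in it, foot 18 mm below the mouth (stopper2_mid 6 mm above this point).
- stopper3_mid (a point): Mushroom stopper 3, 48 mm tall, 90 g; point on its axis 24 mm above the foot, 14 mm below the flange's underside; z up. Flange 68 mm wide, 10 mm thick, over a cork plug 38 mm long, 38 mm wide (44 mm bead at the foot). Seated, 20 mm of gap is open between canister top and flange. Springs hold the bead: about 10 N straight up, pops free within 12 mm. Stands on its foot by itself. May be absent.
- canister3_mouth (a point): Centre of the mouth, at the top, of red sample canister 3, fixed to the counter: 80 mm wide, 90 mm tall, mouth 48 mm wide; z up. stopper3, if present, starts snug in it, foot 18 mm below the mouth (stopper3_mid 6 mm above this point).
- puller_grip (a point): Centre of the black grip block (22 mm in x, 40 in y, 24 tall) of the steel puller, 300 g; x is where the fork points, z up. A round bar 14 mm thick, 160 long runs through it along y. Below hang stem, bridge (30 to 40 mm under this point; brass weight on it at x 26 to 44, its top 22 mm under), back post at x -50 to -40, and fork. Balanced: hangs upright from the bar. Starts in the cradle.
- puller_fork (a point): Middle of the puller's fork at the tines' top face, 76 mm straight below puller_grip; same axes. Two level tines reach from the post to x = +37 mm, each 10 mm wide, 8 thick, 44 mm slot between, 3 mm lips on top at x 31 to 37. Open at the +x end: the slot slides sideways around the plug, below the flange; the flange then rests on the tines, centred here; the bridge is 36 mm above.
- cradle_seat (a point): Where puller_grip is when the puller hangs properly: 105 mm above the counter, mid-way between the V-notches. Fixed cradle: wooden base 90 mm (x) by 150 (y), 8 thick; two posts 14 mm thick at y = +62 and -62 mm, each with an open-topped 90 degree notch for the bar, cheeks up to 25 mm to either side in x, 114 mm high. Bar along this frame's y; the hook hangs between the posts.
- board_top (a point): Centre of the top face of the fixed cork board, 270 mm (x) by 110 (y), 14 thick, flat, no rim; room for three stoppers in a row along x. z up.
- scoop_mid (a point): Wooden tea scoop, about 80 g; point on the axis of its round handle (16 mm thick) near the balance point; x along it to the bowl, z up out of the bowl. Handle from x = -95 to +57 mm; open bowl 48 mm wide, 17 tall from x = +53 to +101. Starts lying on the counter, this point 8 mm up. May be bumped.
- rest_seat (a point): Where scoop_mid is when the scoop lies properly in its rest: 46 mm above the counter. Fixed rest: dark base 110 mm (x) by 60 (y), 8 thick; two saddles 12 mm thick at x = +40 and -40 mm, each with an open-topped 90 degree V-notch, cheeks up to 53 mm high, 25 mm to either side. The handle lies along this frame's x, either way round.
- cup: White teacup, 72 mm wide, 60 mm tall; origin at the centre of its underside. A bystander: leave it alone.
- tin: Green tea tin, 68 mm wide, 110 mm tall; origin at the centre of its underside. A bystander: leave it alone.
- teapot: Yellow teapot with a dark hoop handle, about 140 mm tall; origin at the centre of its underside. A bystander: leave it alone.
Things that resemble listed ones, but are neither listed nor needed, are in the scene too. Leave any pink or red look-alike of the part that bears cradle_seat alone.

How it is judged:
By the outcome, as a careful person would: the job done as asked, in the order asked, and still so for the second after the job is handed in, with the robot touching nothing.
Of stopper1, stopper2, stopper3 only 2 to 3 are there at a start; the rules pass over those that are not, and their reading is None.
At some moment in a run one of scoop may be knocked a few centimetres aside while the robot is not near it.
It also fails if it takes over 208 s, if anything falls off the work surface, if the arm or the gripper's body presses on something with over 40 N, if the wrist force passes 120 N, or if a joint passes its speed limit or range.

ROBOT

A 6-joint arm with a two-finger parallel gripper is mounted at the origin on the work surface. World frame = base frame: x ahead of the robot, y to its left, z up, the work surface at z = 0. Lengths are in m, angles in rad, forces in N, time in s.
With the tool pointing down it reaches from about 0.325 to 0.9 m from the base axis. Payload 6.1 kg.
Tool frame: the origin (TCP) lies midway between the tips of the shut fingers; the grasp point (between the pads) lies manip.pinch_z behind it (manip.pinch_z is the distance from the TCP to the grasp point, in m); z points along the fingers, y is the direction in which the jaws open and shut (so a half turn about z gives the same grasp; the last joint's range is limited). The gripper opens to 85 mm and grips with 20 to 120 N. Pads are 22 mm wide; open, the fingers measure 114 mm over their backs; the gripper's body (76 mm by 85 mm) begins 54 mm behind the grasp point. The pads swing forward as they close: fully open they stand 13 mm farther back than shut.
Start: joints at [1.147, 0.22, 1.526, -0, 1.395, -0.126], TCP at [0.183, 0.597, 0.231] pointing down, gripper open.
Joint ranges: [-2.98, 2.98], [-0.91, 2.08], [0.09, 2.57], [-1.24, 4.39], [0.2, 2.65], [-2.68, 2.68]. Speed limits (rad/s): [2.57, 2.57, 3.01, 3.14, 3.14, 3.14].

INTERFACE

Orientations are given as a unit quaternion [w, x, y, z].
In Python, from cell import manip, optics gives the robot as it stands. The module is installed in compiled form; this text tells all that it offers.
- The arm moves only by the tool move_arm, never from a script. Its argument "plan" is a list of rows, each an object of numbers: "tx", "ty", "tz": the shift along the tool's x, y, z each as a share of 40 mm, from -1 to 1; "rx", "ry", "rz": the turn, a rotation vector about the tool's x, y, z each as a share of pi rad, from -1 to 1. A call has 1 to 10 rows; each row shifts and turns the pose as measured when the row begins, along the tool's axes as they then stand; what a row does not reach is not made up. A row lasts 1/10 s, in which the tool goes at most 50 mm and 8.59 degrees, less where a joint would pass 70% of its speed; a pose out of reach is approached as far as the arm can. A call with a number of a shift or a turn outside -1 to 1 is refused whole. A call with a gripper value outside its range is refused whole. "hand" is the closure, from -1 (fully open) to 1 (shut), so that 0 is half open, set as the call begins (left out, the last holds). The fingers move at their own pace and stop on an object; "squeeze" is the grip in N (left out, the last holds). Time passes only in rows, so rows that do not move let the fingers close. It gives the time, the measured TCP pose, the force and the opening at its end, in the units of the state.
- manip.get_obs(): the state, without advancing time (a new reading comes with each control period).
- optics.get_image(name): name is "scene" or "top" or "wrist"; returns the picture (420x560x3 uint8, red, green, blue); there is no depth.
- optics.get_calibration(name): a dict with "fx", "fy", "cx", "cy" (pixels), "rvec" (rotation vector, rad) and "tvec" (3), from world to camera coordinates, as OpenCV has them. Camera axes: x right, y down, z forward; pixel columns grow to the right and rows downward; lengths in m; the calibration is good to about 2 mm. The wrist camera is an equidistant fisheye: a pixel r from the principal point sees the ray r / f radians off the axis. A picture is of the moment at which its call begins: read the wrist's pose just before it. get_calibration takes no time and is no camera call; for the wrist camera it gives the pose at the moment of the call.
- manip.hand_in(): hands the job in, once; it reports no verdict.
The state is a dict: "t": time; "joints": joint angles; "qd": joint speeds; "effort": joint torques, N m; "position": TCP position; "eef_rot": TCP orientation; "force": force on the tool from outside, world axes, zero at the start; "moment": the same for the moment, N m; "gripper_width": finger opening in m.
Only numpy, scipy, OpenCV 4.12 (cv2) and the standard library are available. Lean on these libraries where they do the work, as an engineer would, in place of code of your own. Each camera call takes 0.05 s, during which the arm holds its last target.

## Working session

There is one attempt and no reset: what is moved stays moved. The work goes in short steps, Python scripts to look and compute and a tool call to move; the robot and the scene stay as the last step left them, time stands still between calls to the robot, and variables do not carry over. Pictures are saved under pics/ and viewed, and the job is handed in when it is done.

Besides the shell and the picture viewer there is one more tool, called after ">>>" in YAML: its name, and indented under it one key for each argument. move_arm: Moves the arm, as the interface text tells. Its arguments: {"type":"object","properties":{"plan":{"type":"array","items":{"type":"object","properties":{"tx":{"type":"number","minimum":-1,"maximum":1},"ty":{"type":"number","minimum":-1,"maximum":1},"tz":{"type":"number","minimum":-1,"maximum":1},"rx":{"type":"number","minimum":-1,"maximum":1},"ry":{"type":"number","minimum":-1,"maximum":1},"rz":{"type":"number","minimum":-1,"maximum":1}}}},"hand":{"type":"number"},"squeeze":{"type":"number"}},"required":["plan"]}

```bash
mkdir -p pics; ls
cat > h.py <<'E'
import numpy as np, cv2
from cell import manip, optics
from scipy.spatial.transform import Rotation as R
def snap(n,f):
    im=optics.get_image(n); cv2.imwrite('pics/'+f,im[:,:,::-1]); return im
def proj(cal,P):
    P=np.atleast_2d(P).astype(float)
    K=np.array([[cal['fx'],0,cal['cx']],[0,cal['fy'],cal['cy']],[0,0,1.]])
    return cv2.projectPoints(P,np.array(cal['rvec'],float),np.array(cal['tvec'],float),K,None)[0][:,0]
def back(cal,uv,z):
    Rm=cv2.Rodrigues(np.array(cal['rvec'],float))[0]; t=np.array(cal['tvec'],float).ravel()
    C=-Rm.T@t
    out=[]
    for u,v in np.atleast_2d(uv):
        d=Rm.T@np.array([(u-cal['cx'])/cal['fx'],(v-cal['cy'])/cal['fy'],1])
        out.append(C+d*(z-C[2])/d[2])
    return np.array(out)
E
python3 - <<'E'
from h import *
print(manip.get_obs(), manip.pinch_z)
snap('scene','s0.png'); snap('top','t0.png'); snap('wrist','w0.png')
for n in ('scene','top','wrist'): print(n,optics.get_calibration(n))
E
```

```text
pics
{'t': 0.0, 'joints': array([ 1.14689662e+00,  2.21192634e-01,  1.52761305e+00,  3.11325056e-05,
        1.39470633e+00, -1.26104231e-01]), 'qd': array([ 0.00050492,  0.00079484,  0.00054948, -0.00036345, -0.00174791,
        0.00140072]), 'effort': array([ 2.79774449e-04, -4.96899498e+01, -3.89393020e+01, -2.07348012e-04,
        1.10165493e-02, -1.01701073e-05]), 'position': array([0.18312947, 0.59693761, 0.23021897]), 'eef_rot': array([-2.75347134e-04,  1.48350799e-01,  9.88934335e-01, -9.19458785e-04]), 'force': array([-0.30043087,  0.33258867,  0.14359718]), 'moment': array([0.02299252, 0.00590733, 0.00550617]), 'gripper_width': 0.08564506082286065} 0.0187
scene {'fx': 448.67291027285603, 'fy': 448.67291027285603, 'cx': 276.56935037536465, 'cy': 207.51749441665456, 'rvec': array([ 0.84226198,  2.40796595, -1.27671521]), 'tvec': array([ 0.37093171, -0.17792199,  1.63016503])}
top {'fx': 500.9960505740985, 'fy': 500.9960505740985, 'cx': 283.1706647446097, 'cy': 215.11039049077746, 'rvec': array([ 2.14901878, -2.096954  ,  0.18590296]), 'tvec': array([0.12353451, 0.55924929, 1.50032251])}
wrist {'fx': 325.19226210127806, 'fy': 325.19226210127806, 'cx': 279.66224625129234, 'cy': 208.93829873556422, 'rvec': array([-2.33740578, -1.72717091, -0.24190775]), 'tvec': array([-0.62455404, -0.03713435,  0.37791854])}
```

View pics/s0.png

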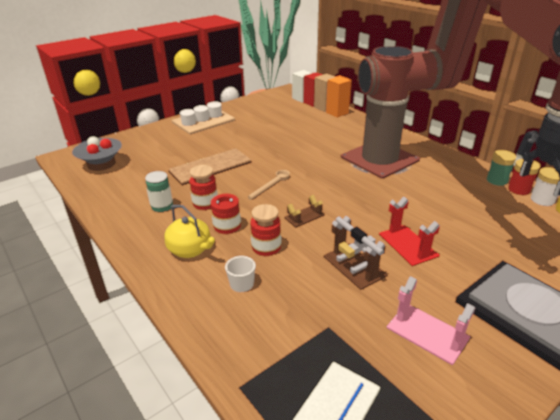

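View pics/t0.png

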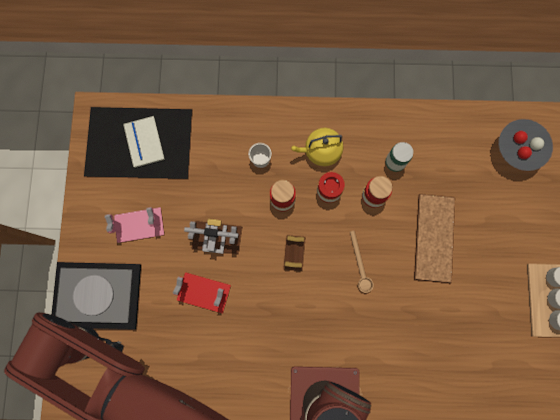

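View pics/w0.png

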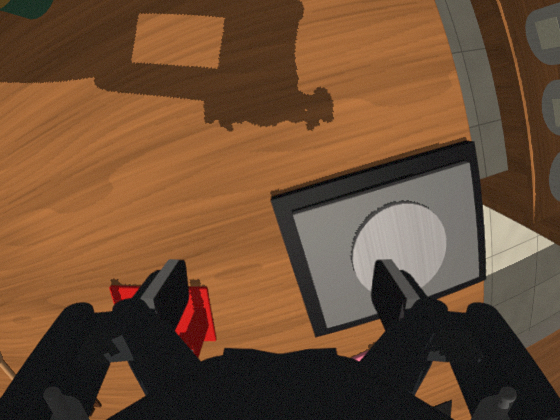

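Stoppers are in two canisters (top view, about (283,195) and (378,190)). The middle one at (330,186) is open. The puller cradle is at (213,235), the rest at (294,253), the scoop at (360,262) and the board at (435,238). I'll enlarge these.

Run:
```python
import cv2
im=cv2.imread('pics/t0.png')
def crop(n,x0,y0,x1,y1,s):
    cv2.imwrite('pics/'+n,cv2.resize(im[y0:y1,x0:x1],None,fx=s,fy=s,interpolation=cv2.INTER_CUBIC))
crop('t0a.png',170,200,320,280,5)
crop('t0b.png',255,150,405,220,5)
crop('t0c.png',330,180,470,300,5)
im=cv2.imread('pics/s0.png')
crop('s0a.png',270,160,450,290,4)
crop('s0b.png',130,110,330,260,4)
```

```text
(no output)
```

View pics/t0a.png

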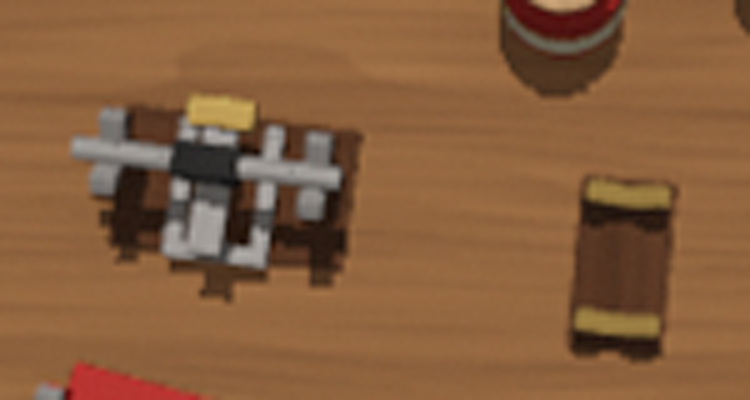

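View pics/t0b.png

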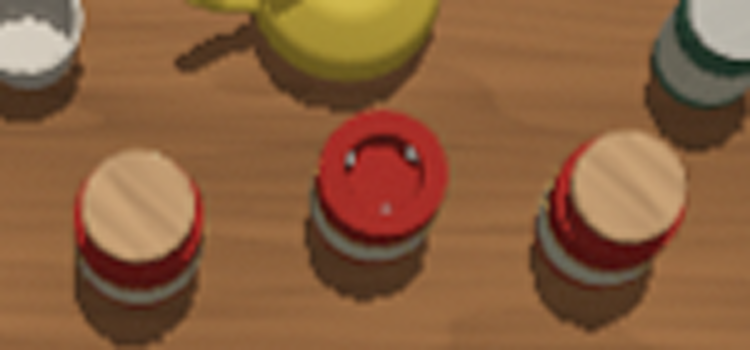

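View pics/t0c.png

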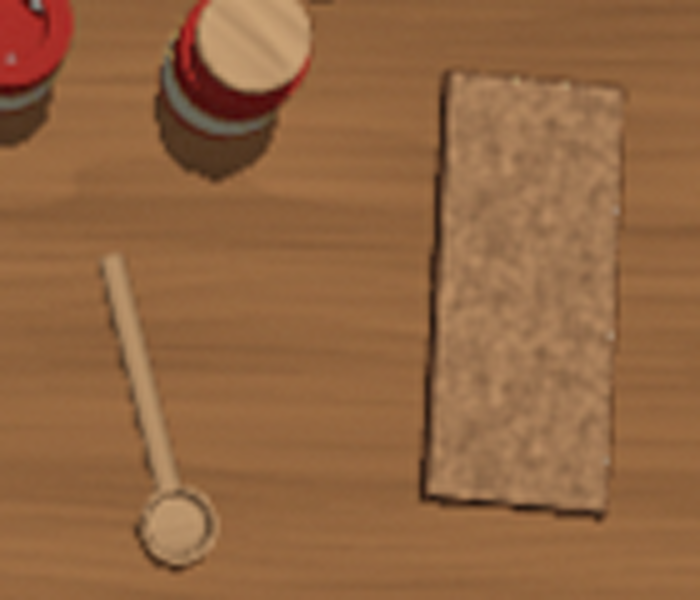

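View pics/s0a.png

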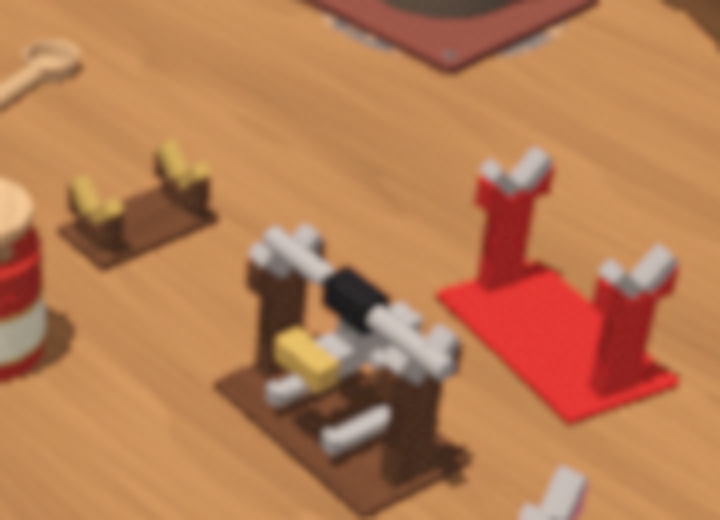

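View pics/s0b.png

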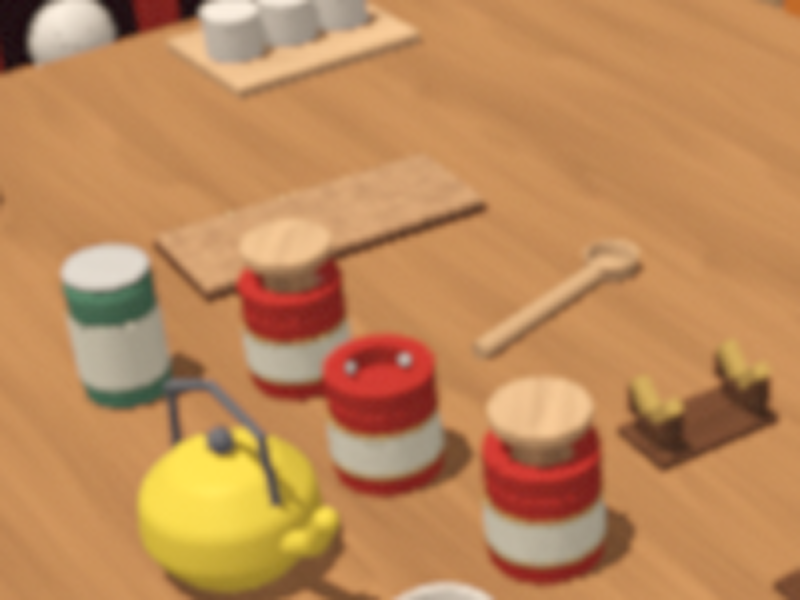

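Run:
```python
from h import *
np.set_printoptions(precision=4,suppress=True)
ct=optics.get_calibration('top'); cs=optics.get_calibration('scene')
def A(c,o,s,z,P,cal):
    P=np.array(P,float); px=(P+0.5)/s-0.5+np.array(o)
    r=back(cal,px,z); return r
a=(170,200);b=(255,150);c=(330,180)
Rm=cv2.Rodrigues(ct['rvec'])[0];print('topcam',-Rm.T@ct['tvec'])
Rm=cv2.Rodrigues(cs['rvec'])[0];print('scenecam',-Rm.T@cs['tvec'])
print('bar ends',A(0,a,5,.110,[(73,147),(339,181)],ct))
print('grip',A(0,a,5,.117,[(173,145),(240,152),(238,182),(171,174)],ct).mean(0))
print('stop A',A(0,b,5,.120,[(139,206),(629,186)],ct))
print('can2',A(0,b,5,.090,[(384,175)],ct))
bd=A(0,c,5,.014,[(448,72),(623,90),(603,515),(425,497)],ct);print('board',bd,bd.mean(0),np.linalg.norm(np.diff(bd,axis=0),axis=1))
print('rest saddles',A(0,a,5,.053,[(585,193),(672,193),(575,323),(660,323)],ct))
print('scoop',A(0,c,5,.012,[(112,257),(165,490),(178,526),(183,567)],ct))
sa=(270,160);sb=(130,110)
print('S grip?',A(0,sa,4,.105,[(268,236),(447,366)],cs))
print('S stops',A(0,sb,4,.120,[(286,248),(540,414)],cs))
print('S can2',A(0,sb,4,.090,[(380,370)],cs))
bd=A(0,sb,4,.014,[(160,246),(208,296),(486,207),(424,155)],cs);print('S board',bd,bd.mean(0))
print('S scoop',A(0,sb,4,.008,[(485,350),(590,270),(613,258)],cs))
```

```text
topcam [0.276  0.123  1.5772]
scenecam [1.1703 0.9184 0.7833]
bar ends [[0.4963 0.429  0.11  ]
 [0.4798 0.2704 0.11  ]]
grip [0.4875 0.3488 0.117 ]
stop A [[ 0.6171  0.1407  0.12  ]
 [ 0.6363 -0.1515  0.12  ]]
can2 [[ 0.6471 -0.0079  0.09  ]]
board [[ 0.6419 -0.295   0.014 ]
 [ 0.6328 -0.4061  0.014 ]
 [ 0.3633 -0.3839  0.014 ]
 [ 0.3716 -0.2743  0.014 ]] [ 0.5024 -0.3398  0.014 ] [0.1115 0.2704 0.1099]
rest saddles [[0.484  0.1249 0.053 ]
 [0.4853 0.0715 0.053 ]
 [0.4042 0.1291 0.053 ]
 [0.4055 0.0774 0.053 ]]
scoop [[ 0.5175 -0.0809  0.012 ]
 [ 0.3721 -0.1138  0.012 ]
 [ 0.3501 -0.1217  0.012 ]
 [ 0.3251 -0.1247  0.012 ]]
S grip? [[0.4843 0.2707 0.105 ]
 [0.4945 0.429  0.105 ]]
S stops [[ 0.6426 -0.141   0.12  ]
 [ 0.6248  0.1508  0.12  ]]
S can2 [[0.6544 0.0024 0.09  ]]
S board [[ 0.6408 -0.3837  0.014 ]
 [ 0.6484 -0.2823  0.014 ]
 [ 0.3831 -0.2594  0.014 ]
 [ 0.369  -0.3799  0.014 ]] [ 0.5103 -0.3263  0.014 ]
S scoop [[ 0.5137 -0.0769  0.008 ]
 [ 0.3734 -0.1214  0.008 ]
 [ 0.3459 -0.1246  0.008 ]]
```

```bash
cat > ov.py <<'E'
from h import *
def ring(c,r,z,n=40):
    a=np.linspace(0,2*np.pi,n); return np.c_[c[0]+r*np.cos(a),c[1]+r*np.sin(a),np.full(n,z)]
def draw(cal,im,objs,crop,s,f):
    x0,y0,x1,y1=crop
    big=cv2.resize(im[y0:y1,x0:x1],None,fx=s,fy=s,interpolation=cv2.INTER_CUBIC)
    for P,col in objs:
        uv=(proj(cal,P)-[x0,y0]+.5)*s-.5
        cv2.polylines(big,[np.round(uv).astype(int)],False,col,1)
    cv2.imwrite('pics/'+f,big)
E
python3 - <<'E'
from ov import *
ct=optics.get_calibration('top'); cs=optics.get_calibration('scene')
o=[]
for c in [(.617,.1407),(.6363,-.1515)]: o+= [(ring(c,.034,.120),(0,255,0)),(ring(c,.04,.09),(255,0,0)),(ring(c,.04,.0),(255,0,255))]
c=(.6471,-.0079);o+= [(ring(c,.04,.09),(255,0,0)),(ring(c,.024,.09),(0,255,0)),(ring(c,.04,.0),(255,0,255))]
o+=[(np.array([[ 0.6419,-0.295 ],[ 0.6328,-0.4061],[0.3633,-0.3839],[0.3716,-0.2743]])@np.eye(2,3)+[0,0,.014],(0,255,0))]
o+=[(np.array([[.4963,.429,.105],[.4798,.2704,.105]]),(0,255,0))]
o+=[(np.array([[.5175,-.0809,.008],[.3501,-.1217,.008]]),(0,255,0))]
draw(cs,cv2.imread('pics/s0.png'),o,(130,110,330,260),4,'ov_s.png')
draw(ct,cv2.imread('pics/t0.png'),o,(255,150,455,300),4,'ov_t.png')
E
```

```text
(no output)
```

View pics/ov_s.png

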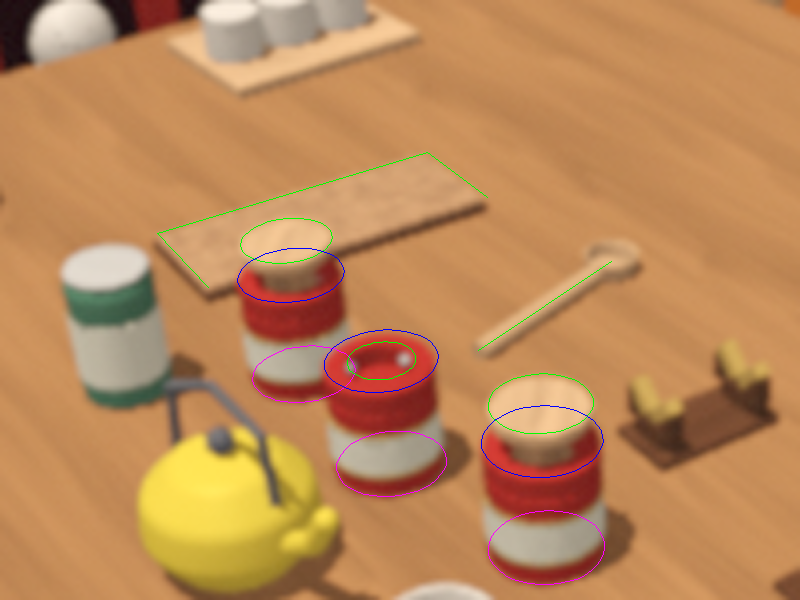

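View pics/ov_t.png

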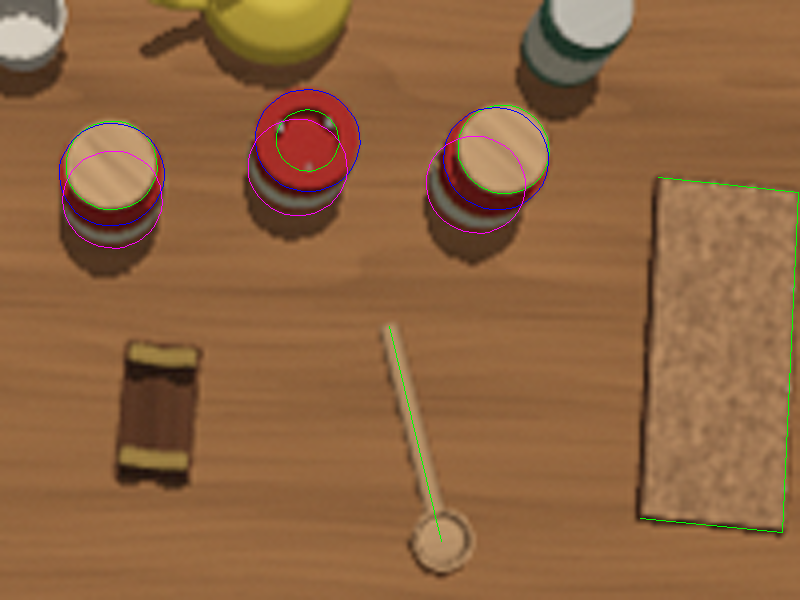

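>>> move_arm:
  plan:
    - {"tx": -0.91, "ty": -0.37}
    - {"tx": -0.91, "ty": -0.37}
    - {"tx": -0.91, "ty": -0.37}
    - {"tx": -0.91, "ty": -0.37}
    - {"tx": -0.91, "ty": -0.37}
    - {"tx": -0.91, "ty": -0.37}
    - {"tx": -0.91, "ty": -0.37}
    - {"tx": -0.91, "ty": -0.37}
    - {"tx": -0.91, "ty": -0.37}
    - {"tx": -0.91, "ty": -0.37}
  hand: -1
  squeeze: 80

```text
schema error: expected keys tx, ty, tz, rx, ry, rz
```

>>> move_arm:
  plan:
    - {"rz": 0.047}
    - {"rz": 0.047}
    - {"rz": 0.047}
    - {"rz": 0.047}
    - {"rz": 0.047}
    - {"rz": 0.047}
    - {"rz": 0.047}
    - {"rz": 0.047}
    - {"rz": 0.047}
    - {"rz": 0.047}

```text
schema error: expected keys tx, ty, tz, rx, ry, rz
```

>>> move_arm:
  plan:
    - {"tx": -0.91, "ty": -0.37, "tz": 0, "rx": 0, "ry": 0, "rz": 0}
    - {"tx": -0.91, "ty": -0.37, "tz": 0, "rx": 0, "ry": 0, "rz": 0}
    - {"tx": -0.91, "ty": -0.37, "tz": 0, "rx": 0, "ry": 0, "rz": 0}
    - {"tx": -0.91, "ty": -0.37, "tz": 0, "rx": 0, "ry": 0, "rz": 0}
    - {"tx": -0.91, "ty": -0.37, "tz": 0, "rx": 0, "ry": 0, "rz": 0}
    - {"tx": -0.91, "ty": -0.37, "tz": 0, "rx": 0, "ry": 0, "rz": 0}
    - {"tx": -0.91, "ty": -0.37, "tz": 0, "rx": 0, "ry": 0, "rz": 0}
    - {"tx": -0.91, "ty": -0.37, "tz": 0, "rx": 0, "ry": 0, "rz": 0}
    - {"tx": -0.91, "ty": -0.37, "tz": 0, "rx": 0, "ry": 0, "rz": 0}
    - {"tx": -0.91, "ty": -0.37, "tz": 0, "rx": 0, "ry": 0, "rz": 0}
  hand: -1
  squeeze: 80

```text
t: 1.15
position: [0.4932, 0.3425, 0.2263]
eef_rot: [-0.002, 0.143, 0.99, -0.002]
force: [0.1, 0.6, -0.6]
gripper_width: 0.085
```

>>> move_arm:
  plan:
    - {"tx": 0, "ty": 0, "tz": 0, "rx": 0, "ry": 0, "rz": 0.047}
    - {"tx": 0, "ty": 0, "tz": 0, "rx": 0, "ry": 0, "rz": 0.047}
    - {"tx": 0, "ty": 0, "tz": 0, "rx": 0, "ry": 0, "rz": 0.047}
    - {"tx": 0, "ty": 0, "tz": 0, "rx": 0, "ry": 0, "rz": 0.047}
    - {"tx": 0, "ty": 0, "tz": 0, "rx": 0, "ry": 0, "rz": 0.047}
    - {"tx": 0, "ty": 0, "tz": 0, "rx": 0, "ry": 0, "rz": 0.047}
    - {"tx": 0, "ty": 0, "tz": 0, "rx": 0, "ry": 0, "rz": 0.047}
    - {"tx": 0, "ty": 0, "tz": 0, "rx": 0, "ry": 0, "rz": 0.047}
    - {"tx": 0, "ty": 0, "tz": 0, "rx": 0, "ry": 0, "rz": 0.047}
    - {"tx": 0, "ty": 0, "tz": 0, "rx": 0, "ry": 0, "rz": 0.047}

```text
t: 2.15
position: [0.4966, 0.3351, 0.2213]
eef_rot: [-0.0, 0.781, 0.625, -0.007]
force: [0.4, -0.6, -0.2]
gripper_width: 0.085
```

```bash
cat >> h.py <<'E'
def wpix(cal,P):
    P=np.atleast_2d(P).astype(float); Rm=cv2.Rodrigues(np.array(cal['rvec'],float))[0]
    c=P@Rm.T+np.array(cal['tvec']).ravel()
    th=np.arctan2(np.hypot(c[:,0],c[:,1]),c[:,2]); ph=np.arctan2(c[:,1],c[:,0])
    return np.c_[cal['cx']+cal['fx']*th*np.cos(ph),cal['cy']+cal['fy']*th*np.sin(ph)]
def wback(cal,uv,z):
    Rm=cv2.Rodrigues(np.array(cal['rvec'],float))[0]; t=np.array(cal['tvec']).ravel(); C=-Rm.T@t; out=[]
    for u,v in np.atleast_2d(uv):
        a=(u-cal['cx'])/cal['fx'];b=(v-cal['cy'])/cal['fy'];th=np.hypot(a,b)
        d=Rm.T@np.array([np.sin(th)*a/th,np.sin(th)*b/th,np.cos(th)])
        out.append(C+d*(z-C[2])/d[2])
    return np.array(out)
def st():
    o=manip.get_obs(); q=o['eef_rot']; Rt=R.from_quat([q[1],q[2],q[3],q[0]]).as_matrix()
    yaw=np.degrees(np.arctan2(Rt[1,1],Rt[0,1]))
    print('t %.2f pos %s yaw_y %.2f tilt z %s F %s w %.4f'%(o['t'],np.round(o['position'],4),yaw,np.round(Rt[:,2],4),np.round(o['force'],1),o['gripper_width']))
    return o,Rt,yaw
def go(pos,yaw,Rt=None):
    """tool-frame shift (in units of 40mm) and turn (share of pi) to reach pos with tool down, y at yaw"""
    o,Rt,y=st(); y=np.radians(yaw); yy=np.array([np.cos(y),np.sin(y),0]); zz=np.array([0,0,-1.]); xx=np.cross(yy,zz)
    T=np.c_[xx,yy,zz]; d=Rt.T@(np.array(pos)-o['position']); rv=R.from_matrix(Rt.T@T).as_rotvec()
    print('shift/40mm',np.round(d/.04,3),'turn/pi',np.round(rv/np.pi,4),'rowsmin',np.round(np.degrees(np.linalg.norm(rv))/8.59,1),np.round(np.linalg.norm(d)/.04,1))
E
python3 - <<'E'
from h import *
o,Rt,y=st(); cal=optics.get_calibration('wrist'); snap('wrist','w1.png'); 
Rm=cv2.Rodrigues(cal['rvec'])[0]; C=-Rm.T@cal['tvec']
print('cam in tool',Rt.T@(C-o['position']), Rt.T@Rm.T)
np.save('calw1.npy',cal,allow_pickle=True)
E
```

```text
t 2.15 pos [0.4966 0.3351 0.2213] yaw_y -12.65 tilt z [-0.0116 -0.0087 -0.9999] F [ 0.4 -0.6 -0.2] w 0.0850
cam in tool [ 0.06998957  0.00159077 -0.14242178] [[-3.80111070e-04 -9.61400646e-01 -2.75152055e-01]
 [ 9.99999731e-01 -5.37878704e-04  4.97928192e-04]
 [-6.26706916e-04 -2.75151792e-01  9.61400592e-01]]
```

View pics/w1.png

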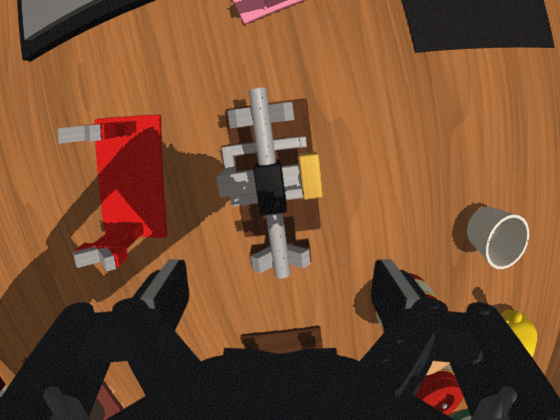

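Run:
```python
from h import *
cal=np.load('calw1.npy',allow_pickle=True).item()
im=cv2.imread('pics/w1.png'); cv2.imwrite('pics/w1a.png',cv2.resize(im[75:285,200:340],None,fx=4,fy=4,interpolation=cv2.INTER_CUBIC)[:, :][:600*2])
b=wback(cal,[(259,90),(281,276)],.105); print(b,b.mean(0),np.linalg.norm(b[1]-b[0]), np.degrees(np.arctan2(-(b[0]-b[1])[0],(b[0]-b[1])[1])))
g=wback(cal,[(256,165),(283,163),(286,210),(260,213)],.117);print(g,g.mean(0))
```

```text
[[0.50154453 0.42764984 0.105     ]
 [0.4834746  0.2683723  0.105     ]] [0.49250957 0.34801107 0.105     ] 0.16029927420292792 -6.472493557535446
[[0.48695814 0.37139239 0.117     ]
 [0.50743531 0.36834441 0.117     ]
 [0.50163387 0.33130678 0.117     ]
 [0.48096395 0.33334731 0.117     ]] [0.49424782 0.35109772 0.117     ]
```

Run:
```python
import cv2
im=cv2.imread('pics/w1.png')
cv2.imwrite('pics/w1a.png',cv2.resize(im[80:290,200:350],None,fx=2.85,fy=2.85,interpolation=cv2.INTER_CUBIC))
```

```text
(no output)
```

View pics/w1a.png

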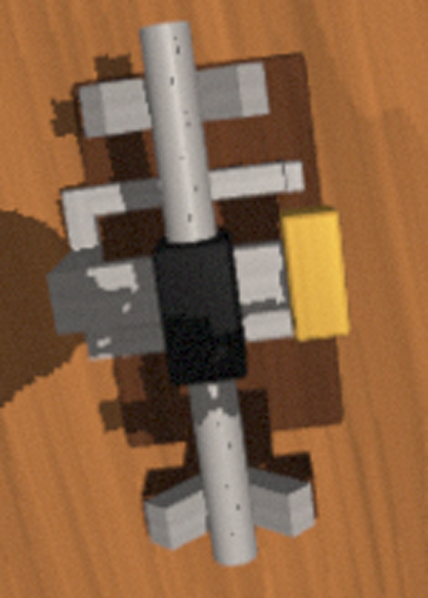

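Run:
```python
from h import *
go((.491,.3495,.2213),-6.2)
go((.491,.3495,.091),-6.2)
```

```text
t 2.20 pos [0.4965 0.3351 0.2212] yaw_y -13.08 tilt z [-0.0118 -0.0088 -0.9999] F [-0.4  0.5 -0.4] w 0.0852
shift/40mm [ 0.319 -0.216 -0.003] turn/pi [-0.0032  0.0034 -0.0382] rowsmin 0.8 0.4
t 2.20 pos [0.4965 0.3351 0.2212] yaw_y -13.08 tilt z [-0.0118 -0.0088 -0.9999] F [-0.4  0.5 -0.4] w 0.0852
shift/40mm [ 0.356 -0.185  3.254] turn/pi [-0.0032  0.0034 -0.0382] rowsmin 0.8 3.3
```

>>> move_arm:
  plan:
    - {"tx": 0.32, "ty": -0.22, "tz": 0, "rx": -0.003, "ry": 0.003, "rz": -0.038}
    - {"tx": 0, "ty": 0, "tz": 0.7, "rx": 0, "ry": 0, "rz": 0}

```text
t: 2.4
position: [0.4933, 0.3509, 0.1968]
eef_rot: [0.001, 0.742, 0.671, 0.003]
force: [0.5, 0.3, -0.4]
gripper_width: 0.0857
```

Run:
```python
from h import *
go((.491,.3495,.091),-6.2)
```

```text
t 2.40 pos [0.4933 0.3509 0.1968] yaw_y -5.75 tilt z [ 0.0061  0.0028 -1.    ] F [ 0.5  0.3 -0.4] w 0.0857
shift/40mm [-0.05  -0.069  2.645] turn/pi [ 0.0018 -0.0011  0.0025] rowsmin 0.1 2.6
```

>>> move_arm:
  plan:
    - {"tx": -0.05, "ty": -0.07, "tz": 0.7, "rx": 0.0018, "ry": -0.001, "rz": 0.0025}
    - {"tx": 0, "ty": 0, "tz": 0.7, "rx": 0, "ry": 0, "rz": 0}
    - {"tx": 0, "ty": 0, "tz": 0.6, "rx": 0, "ry": 0, "rz": 0}
    - {"tx": 0, "ty": 0, "tz": 0.4, "rx": 0, "ry": 0, "rz": 0}

```text
t: 2.8
position: [0.4892, 0.3493, 0.0962]
eef_rot: [-0.0, 0.74, 0.673, -0.0]
force: [-0.1, -0.4, -0.1]
gripper_width: 0.0853
```

Run:
```python
from h import *
go((.491,.3495,.091),-6.2)
snap('wrist','w2.png')
```

```text
t 2.80 pos [0.4892 0.3493 0.0962] yaw_y -5.40 tilt z [-7.e-04 -2.e-04 -1.e+00] F [-0.1 -0.4 -0.1] w 0.0853
shift/40mm [0.01  0.044 0.129] turn/pi [-0.0002  0.0001  0.0044] rowsmin 0.1 0.1
```

View pics/w2.png

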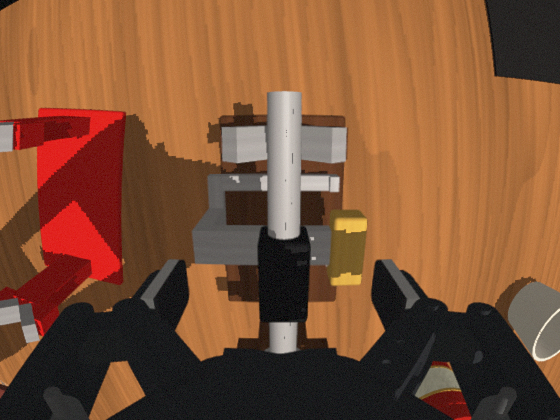

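Run:
```python
from h import *
im=cv2.imread('pics/w2.png'); cal=optics.get_calibration('wrist')
b=wback(cal,[(284.5,93)],.105); print(b)
# bar axis direction and grip centre expected
th=np.radians(-6.2); yd=np.array([-np.sin(th),np.cos(th),0]); print('grip from bar end',b-yd*.08)
for c in [(.491,.3495),(.491,.3515),(.4895,.3515)]:
    xd=np.array([np.cos(th),np.sin(th),0]); P=[np.array([*c,.117])+xd*i*.011+yd*j*.02 for i,j in((-1,1),(1,1),(1,-1),(-1,-1),(-1,1))]
    print(c,np.round(wpix(cal,P),1).tolist(), np.round(wpix(cal,[np.array([*c,.105])+yd*.08]),1))
cv2.imwrite('pics/w2a.png',cv2.resize(im[200:360,210:370],None,fx=3.7,fy=3.7,interpolation=cv2.INTER_CUBIC))
```

```text
[[0.49874048 0.42762602 0.105     ]]
grip from bar end [[0.49010053 0.34809394 0.105     ]]
(0.491, 0.3495) [[256.3, 243.8], [312.2, 244.5], [307.2, 326.4], [257.9, 325.9], [256.3, 243.8]] [[286.4  89.3]]
(0.491, 0.3515) [[255.7, 239.1], [311.9, 239.8], [306.9, 322.9], [257.3, 322.4], [255.7, 239.1]] [[286.   84.4]]
(0.4895, 0.3515) [[252.0, 239.4], [308.1, 240.2], [303.6, 323.2], [253.9, 322.6], [252.0, 239.4]] [[282.2  84.7]]
```

View pics/w2a.png

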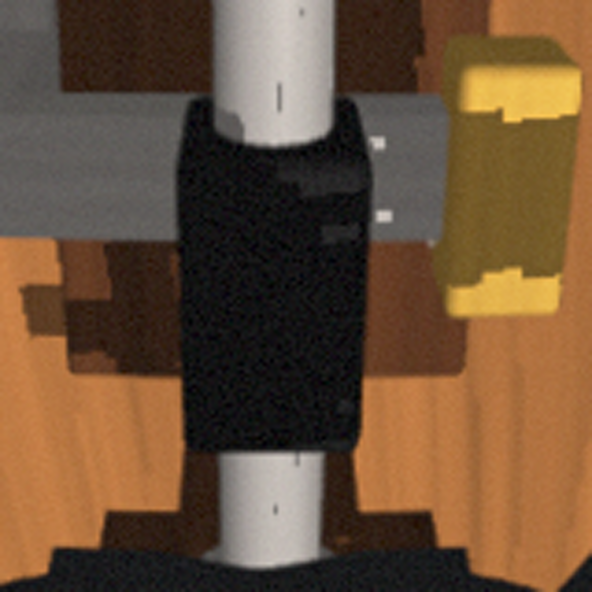

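>>> move_arm:
  plan:
    - {"tx": 0, "ty": 0.03, "tz": 0.13, "rx": 0, "ry": 0, "rz": 0.0035}
    - {"tx": 0, "ty": 0, "tz": 0, "rx": 0, "ry": 0, "rz": 0}

```text
t: 3.05
position: [0.4881, 0.3478, 0.0869]
eef_rot: [-0.001, 0.743, 0.67, -0.004]
force: [0.2, -0.1, -0.4]
gripper_width: 0.0856
```

>>> move_arm:
  plan:
    - {"tx": 0, "ty": 0, "tz": 0, "rx": 0, "ry": 0, "rz": 0}
    - {"tx": 0, "ty": 0, "tz": 0, "rx": 0, "ry": 0, "rz": 0}
    - {"tx": 0, "ty": 0, "tz": 0, "rx": 0, "ry": 0, "rz": 0}
    - {"tx": 0, "ty": 0, "tz": 0, "rx": 0, "ry": 0, "rz": 0}
    - {"tx": 0, "ty": 0, "tz": 0, "rx": 0, "ry": 0, "rz": 0}
  hand: 1
  squeeze: 80

```text
t: 3.55
position: [0.4908, 0.3491, 0.0914]
eef_rot: [-0.0, 0.742, 0.67, -0.0]
force: [-0.1, 0.2, -2.1]
gripper_width: 0.0206
```

Run:
```python
from h import *
st(); im=snap('wrist','w3.png'); st()
```

```text
t 3.55 pos [0.4908 0.3491 0.0914] yaw_y -5.80 tilt z [-4.e-04 -3.e-04 -1.e+00] F [-0.1  0.2 -2.1] w 0.0206
t 3.60 pos [0.4908 0.3491 0.0913] yaw_y -5.80 tilt z [-5.e-04 -2.e-04 -1.e+00] F [ 0.6 -0.4  2.2] w 0.0209
```

View pics/w3.png

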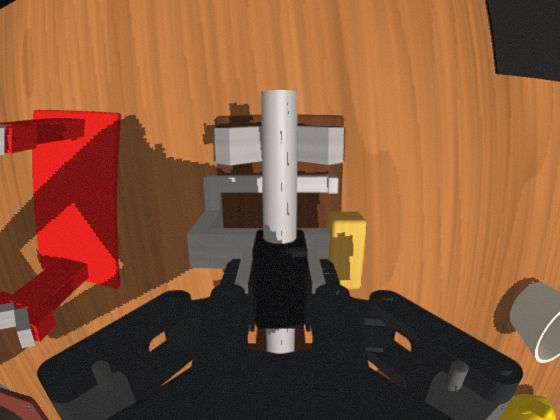

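Run:
```python
from h import *
cal=optics.get_calibration('wrist')
b=wback(cal,[(279.5,91)],.105); th=np.radians(-5.8); yd=np.array([-np.sin(th),np.cos(th),0]); print(b, b-yd*.08)
im=cv2.imread('pics/w3.png'); 
cv2.imwrite('pics/w3a.png',cv2.resize(im[75:275,180:380],None,fx=3,fy=3,interpolation=cv2.INTER_CUBIC))
```

```text
[[0.50054213 0.42921333 0.105     ]] [[0.49245763 0.34962288 0.105     ]]
```

>>> move_arm:
  plan:
    - {"tx": 0, "ty": 0, "tz": -0.3, "rx": 0, "ry": 0, "rz": 0}
    - {"tx": 0, "ty": 0, "tz": -0.6, "rx": 0, "ry": 0, "rz": 0}
    - {"tx": 0, "ty": 0, "tz": -0.7, "rx": 0, "ry": 0, "rz": 0}
    - {"tx": 0, "ty": 0, "tz": -0.7, "rx": 0, "ry": 0, "rz": 0}
    - {"tx": 0, "ty": 0, "tz": -0.5, "rx": 0, "ry": 0, "rz": 0}
    - {"tx": 0, "ty": 0, "tz": -0.2, "rx": 0, "ry": 0, "rz": 0}
    - {"tx": 0, "ty": 0, "tz": 0, "rx": 0, "ry": 0, "rz": 0}

```text
t: 4.3
position: [0.4875, 0.3477, 0.2144]
eef_rot: [-0.001, 0.742, 0.67, -0.005]
force: [0.6, -0.0, -2.5]
gripper_width: 0.0206
```

Run:
```python
from h import *
st(); snap('wrist','w4.png'); 
go((.50,.141,.215),0)
```

```text
t 4.30 pos [0.4875 0.3477 0.2144] yaw_y -5.80 tilt z [-0.009  -0.0042 -1.    ] F [ 0.6 -0.  -2.5] w 0.0206
t 4.35 pos [0.4872 0.3476 0.2136] yaw_y -5.80 tilt z [-0.0099 -0.0046 -0.9999] F [ 0.3  0.4 -3.2] w 0.0206
shift/40mm [-5.106  0.839 -0.013] turn/pi [-0.0031  0.0016 -0.0322] rowsmin 0.7 5.2
```

View pics/w4.png

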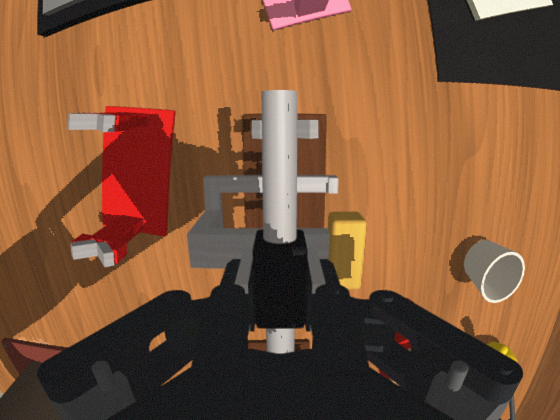

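>>> move_arm:
  plan:
    - {"tx": -0.4, "ty": 0.07, "tz": 0, "rx": -0.003, "ry": 0.0016, "rz": -0.008}
    - {"tx": -0.65, "ty": 0.1, "tz": 0, "rx": 0, "ry": 0, "rz": -0.008}
    - {"tx": -0.75, "ty": 0.1, "tz": 0, "rx": 0, "ry": 0, "rz": -0.008}
    - {"tx": -0.75, "ty": 0.1, "tz": 0, "rx": 0, "ry": 0, "rz": -0.008}
    - {"tx": -0.75, "ty": 0.1, "tz": 0, "rx": 0, "ry": 0, "rz": 0}
    - {"tx": -0.75, "ty": 0.1, "tz": 0, "rx": 0, "ry": 0, "rz": 0}
    - {"tx": -0.6, "ty": 0.1, "tz": 0, "rx": 0, "ry": 0, "rz": 0}
    - {"tx": -0.3, "ty": 0.05, "tz": 0, "rx": 0, "ry": 0, "rz": 0}
    - {"tx": 0, "ty": 0, "tz": 0, "rx": 0, "ry": 0, "rz": 0}

```text
t: 5.25
position: [0.5023, 0.1409, 0.1978]
eef_rot: [-0.006, 0.705, 0.709, -0.011]
force: [-0.1, -0.9, -3.5]
gripper_width: 0.0207
```

Run:
```python
from h import *
go((.51,.141,.165),0); snap('wrist','w5.png');snap('top','t5.png')
```

```text
t 5.25 pos [0.5023 0.1409 0.1978] yaw_y 0.35 tilt z [-0.024  -0.006  -0.9997] F [-0.1 -0.9 -3.5] w 0.0207
shift/40mm [0.007 0.213 0.814] turn/pi [-0.0076  0.0019  0.002 ] rowsmin 0.2 0.8
```

View pics/w5.png

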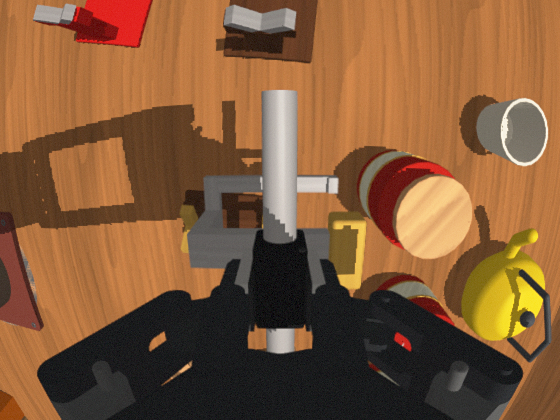

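View pics/t5.png

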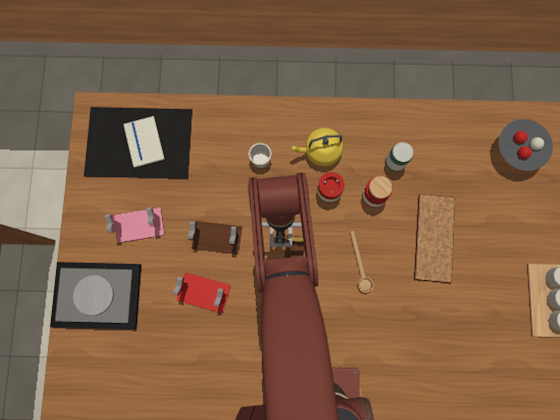

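Run:
```python
from h import *
cal=optics.get_calibration('wrist'); st()
im=cv2.imread('pics/w5.png')
print(wback(cal,[(433,217)],.120))
big=cv2.resize(im[130:280,340:500],None,fx=4,fy=4,interpolation=cv2.INTER_CUBIC)
def ring(c,r,z,n=60):
    a=np.linspace(0,2*np.pi,n); return np.c_[c[0]+r*np.cos(a),c[1]+r*np.sin(a),np.full(n,z)]
for c,col in [((.617,.1407),(255,0,0)),(wback(cal,[(433,217)],.120)[0],(0,255,0))]:
    for z,r in ((.12,.034),(.09,.04)):
        uv=(wpix(cal,ring(c,r,z))-[340,130]+.5)*4-.5; cv2.polylines(big,[uv.astype(int)],True,col,1)
cv2.imwrite('pics/w5a.png',big)
```

```text
t 5.35 pos [0.5021 0.1425 0.1981] yaw_y 0.44 tilt z [-0.0237 -0.0052 -0.9997] F [-0.5  0.3 -2.9] w 0.0209
[[0.61844839 0.14381439 0.12      ]]
```

View pics/w5a.png

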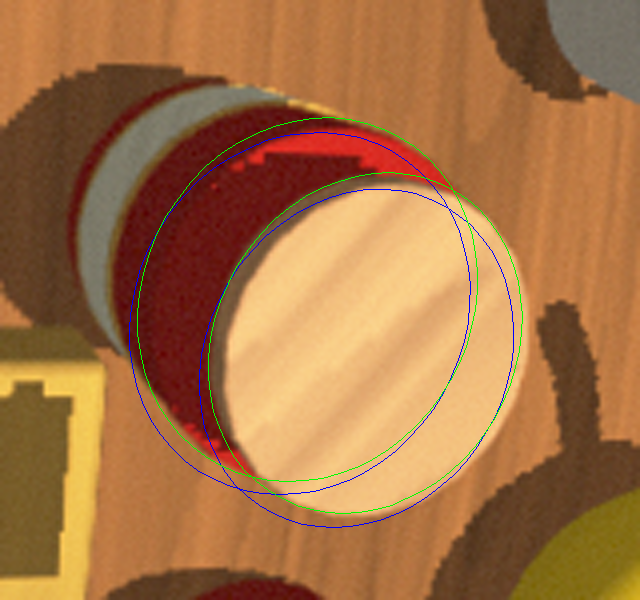

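>>> move_arm:
  plan:
    - {"tx": 0, "ty": 0.25, "tz": 0.4, "rx": -0.0076, "ry": 0.0019, "rz": 0.002}
    - {"tx": 0, "ty": 0.1, "tz": 0.35, "rx": 0, "ry": 0, "rz": 0}
    - {"tx": 0, "ty": 0, "tz": 0, "rx": 0, "ry": 0, "rz": 0}
    - {"tx": 0, "ty": 0, "tz": 0, "rx": 0, "ry": 0, "rz": 0}

```text
t: 5.75
position: [0.5152, 0.1469, 0.1665]
eef_rot: [-0.001, 0.705, 0.709, 0.001]
force: [-0.3, 0.2, -2.9]
gripper_width: 0.0206
```

Run:
```python
from h import *
go((.52,.1415,.165),0);
```

```text
t 5.75 pos [0.5152 0.1469 0.1665] yaw_y 0.34 tilt z [-0.001   0.0026 -1.    ] F [-0.3  0.2 -2.9] w 0.0206
shift/40mm [-0.135  0.118  0.036] turn/pi [-0.0003 -0.0008  0.0019] rowsmin 0.0 0.2
```

>>> move_arm:
  plan:
    - {"tx": -0.13, "ty": 0.12, "tz": 0.03, "rx": 0, "ry": -0.0008, "rz": 0.002}
    - {"tx": 0, "ty": 0, "tz": 0, "rx": 0, "ry": 0, "rz": 0}
    - {"tx": 0, "ty": 0, "tz": 0, "rx": 0, "ry": 0, "rz": 0}

```text
t: 6.05
position: [0.5206, 0.1423, 0.1662]
eef_rot: [-0.0, 0.707, 0.707, -0.0]
force: [-0.5, -1.2, -3.7]
gripper_width: 0.0204
```

Run:
```python
from h import *
go((.52,.1415,.165),0);cal=optics.get_calibration('wrist');np.save('calw6.npy',cal,allow_pickle=True); snap('wrist','w6.png');st()
im=cv2.imread('pics/w6.png'); cv2.imwrite('pics/w6a.png',cv2.resize(im[130:280,180:490],None,fx=2.5,fy=2.5,interpolation=cv2.INTER_CUBIC))
```

```text
t 6.05 pos [0.5206 0.1423 0.1662] yaw_y 0.04 tilt z [-6.e-04 -0.e+00 -1.e+00] F [-0.5 -1.2 -3.7] w 0.0204
shift/40mm [-0.019 -0.016  0.03 ] turn/pi [-0.0002  0.      0.0002] rowsmin 0.0 0.0
t 6.10 pos [0.5208 0.1422 0.1663] yaw_y 0.04 tilt z [-2.e-04 -0.e+00 -1.e+00] F [-0.3  0.  -3.8] w 0.0205
```

View pics/w6a.png

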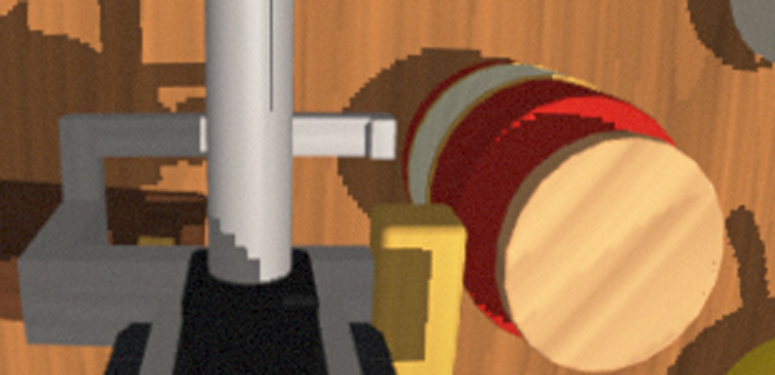

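Run:
```python
from h import *
cal=np.load('calw6.npy',allow_pickle=True).item()
f=lambda x,y:((x+.5)/2.5+180-.5,(y+.5)/2.5+130-.5)
print('lip outer/inner front',wback(cal,[f(395,117),f(395,158)],.1068))
print('bar end',wback(cal,[(279.5,91)],.18))
print('stopper',wback(cal,[f(614,254)],.12))
im=cv2.imread('pics/w6.png');big=cv2.resize(im[130:290,340:500],None,fx=4,fy=4,interpolation=cv2.INTER_CUBIC)
def ring(c,r,z,n=60):
    a=np.linspace(0,2*np.pi,n); return np.c_[c[0]+r*np.cos(a),c[1]+r*np.sin(a),np.full(n,z)]
for c,col in [((.6175,.1415),(255,0,0)),(wback(cal,[f(614,254)],.120)[0],(0,255,0))]:
    for z,r in ((.12,.034),(.11,.034)):
        uv=(wpix(cal,ring(c,r,z))-[340,130]+.5)*4-.5; cv2.polylines(big,[uv.astype(int)],True,col,1)
cv2.imwrite('pics/w6b.png',big)
```

```text
lip outer/inner front [[0.55922974 0.17563515 0.1068    ]
 [0.55967192 0.16490592 0.1068    ]]
bar end [[0.52221064 0.22275487 0.18      ]]
stopper [[0.61878251 0.14254857 0.12      ]]
```

View pics/w6b.png

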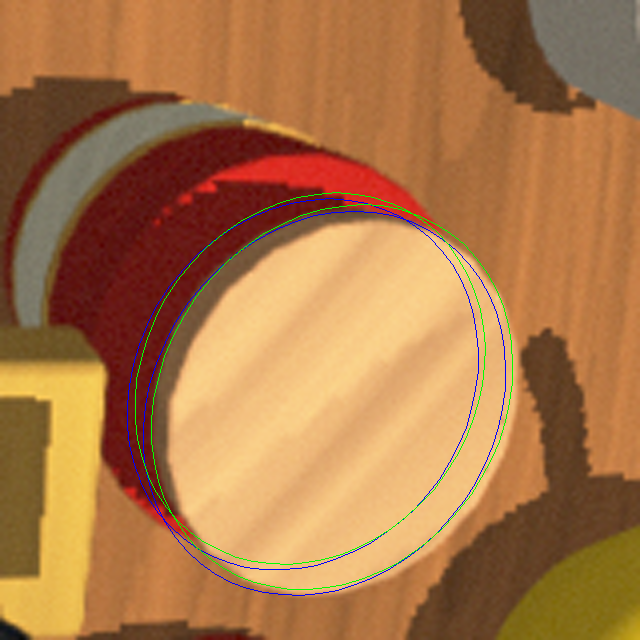

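>>> move_arm:
  plan:
    - {"tx": -0.012, "ty": 0.2, "tz": 0.03, "rx": 0, "ry": 0, "rz": 0}
    - {"tx": 0, "ty": 0.25, "tz": 0, "rx": 0, "ry": 0, "rz": 0}
    - {"tx": 0, "ty": 0.2, "tz": 0, "rx": 0, "ry": 0, "rz": 0}
    - {"tx": 0, "ty": 0, "tz": 0, "rx": 0, "ry": 0, "rz": 0}

```text
t: 6.5
position: [0.55, 0.1416, 0.1661]
eef_rot: [0.001, 0.707, 0.707, 0.001]
force: [-0.1, -0.2, -2.9]
gripper_width: 0.0209
```

Run:
```python
from h import *
go((.618,.1417,.165),0)
```

```text
t 6.50 pos [0.55   0.1416 0.1661] yaw_y 0.01 tilt z [ 2.2e-03  2.0e-04 -1.0e+00] F [-0.1 -0.2 -2.9] w 0.0209
shift/40mm [0.003 1.7   0.031] turn/pi [ 0.0007 -0.0001  0.    ] rowsmin 0.0 1.7
```

>>> move_arm:
  plan:
    - {"tx": 0, "ty": 0.2, "tz": 0.03, "rx": 0.0007, "ry": 0, "rz": 0}
    - {"tx": 0, "ty": 0.2, "tz": 0, "rx": 0, "ry": 0, "rz": 0}
    - {"tx": 0, "ty": 0.2, "tz": 0, "rx": 0, "ry": 0, "rz": 0}
    - {"tx": 0, "ty": 0, "tz": 0, "rx": 0, "ry": 0, "rz": 0}

```text
t: 6.9
position: [0.5764, 0.1414, 0.1644]
eef_rot: [-0.0, 0.707, 0.707, -0.0]
force: [0.3, 1.1, -2.1]
gripper_width: 0.0205
```

Run:
```python
from h import *
go((.618,.1417,.165),0)
snap('wrist','w7.png')
im=cv2.imread('pics/w7.png'); cv2.imwrite('pics/w7a.png',cv2.resize(im[130:300,180:490],None,fx=2.5,fy=2.5,interpolation=cv2.INTER_CUBIC))
```

```text
t 6.90 pos [0.5764 0.1414 0.1644] yaw_y -0.01 tilt z [-7.e-04  2.e-04 -1.e+00] F [ 0.3  1.1 -2.1] w 0.0205
shift/40mm [ 0.007  1.04  -0.017] turn/pi [-0.0002 -0.0001 -0.    ] rowsmin 0.0 1.0
```

View pics/w7a.png

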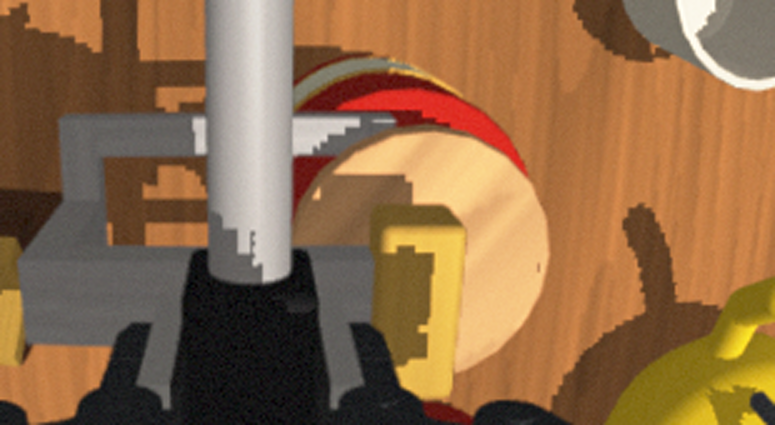

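>>> move_arm:
  plan:
    - {"tx": 0.006, "ty": 0.2, "tz": -0.02, "rx": 0, "ry": 0, "rz": 0}
    - {"tx": 0, "ty": 0.25, "tz": 0, "rx": 0, "ry": 0, "rz": 0}
    - {"tx": 0, "ty": 0.2, "tz": 0, "rx": 0, "ry": 0, "rz": 0}
    - {"tx": 0, "ty": 0.15, "tz": 0, "rx": 0, "ry": 0, "rz": 0}
    - {"tx": 0, "ty": 0, "tz": 0, "rx": 0, "ry": 0, "rz": 0}

```text
t: 7.45
position: [0.6105, 0.1418, 0.1649]
eef_rot: [-0.001, 0.707, 0.707, -0.0]
force: [-1.1, 0.3, -3.1]
gripper_width: 0.0205
```

Run:
```python
from h import *
go((.618,.1417,.165),0)
snap('wrist','w8.png')
im=cv2.imread('pics/w8.png'); cv2.imwrite('pics/w8a.png',cv2.resize(im[130:300,180:490],None,fx=2.5,fy=2.5,interpolation=cv2.INTER_CUBIC))
```

```text
t 7.45 pos [0.6105 0.1418 0.1649] yaw_y 0.01 tilt z [-1.5e-03  2.0e-04 -1.0e+00] F [-1.1  0.3 -3.1] w 0.0205
shift/40mm [-0.003  0.188 -0.002] turn/pi [-0.0005 -0.0001  0.0001] rowsmin 0.0 0.2
```

View pics/w8a.png

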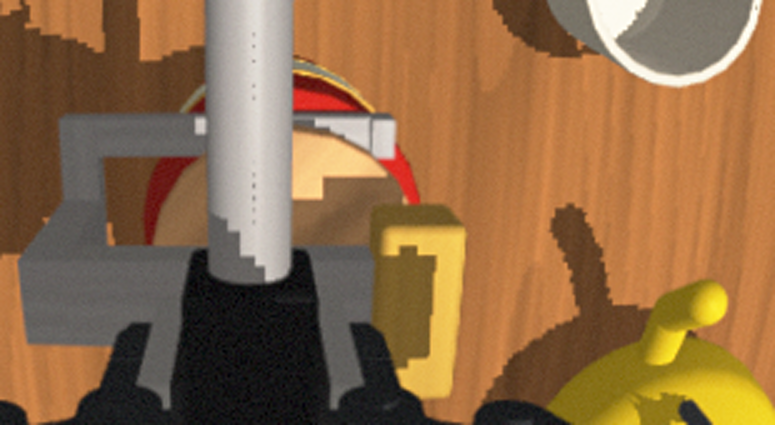

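>>> move_arm:
  plan:
    - {"tx": 0, "ty": 0.19, "tz": 0, "rx": 0, "ry": 0, "rz": 0}
    - {"tx": 0, "ty": 0, "tz": 0, "rx": 0, "ry": 0, "rz": 0}
    - {"tx": 0, "ty": 0, "tz": -0.15, "rx": 0, "ry": 0, "rz": 0}
    - {"tx": 0, "ty": 0, "tz": -0.2, "rx": 0, "ry": 0, "rz": 0}
    - {"tx": 0, "ty": 0, "tz": -0.2, "rx": 0, "ry": 0, "rz": 0}

```text
t: 8.0
position: [0.6164, 0.1417, 0.1858]
eef_rot: [-0.002, 0.707, 0.707, -0.003]
force: [0.3, -0.2, -3.4]
gripper_width: 0.0202
```

Run:
```python
from h import *
go((.618,.1417,.23),0)
```

```text
t 8.00 pos [0.6164 0.1417 0.1858] yaw_y 0.02 tilt z [-6.8e-03 -5.0e-04 -1.0e+00] F [ 0.3 -0.2 -3.4] w 0.0202
shift/40mm [-0.     0.032 -1.104] turn/pi [-0.0022  0.0002  0.0001] rowsmin 0.0 1.1
```

>>> move_arm:
  plan:
    - {"tx": 0, "ty": 0, "tz": -0.4, "rx": -0.002, "ry": 0, "rz": 0}
    - {"tx": 0, "ty": 0, "tz": -0.5, "rx": 0, "ry": 0, "rz": 0}
    - {"tx": 0, "ty": 0, "tz": -0.2, "rx": 0, "ry": 0, "rz": 0}
    - {"tx": 0, "ty": 0, "tz": 0, "rx": 0, "ry": 0, "rz": 0}

```text
t: 8.4
position: [0.6174, 0.1421, 0.2373]
eef_rot: [0.002, 0.707, 0.707, 0.002]
force: [-0.5, 0.1, -4.2]
gripper_width: 0.0204
```

Run:
```python
from h import *
go((.618,.1417,.23),0)
snap('wrist','w9.png'); snap('scene','s9.png')
im=cv2.imread('pics/w9.png'); cv2.imwrite('pics/w9a.png',cv2.resize(im[130:300,180:490],None,fx=2.5,fy=2.5,interpolation=cv2.INTER_CUBIC))
```

```text
t 8.40 pos [0.6174 0.1421 0.2373] yaw_y 0.04 tilt z [ 5.5e-03  3.0e-04 -1.0e+00] F [-0.5  0.1 -4.2] w 0.0204
shift/40mm [-0.01   0.014  0.183] turn/pi [ 0.0017 -0.0001  0.0002] rowsmin 0.0 0.2
```

View pics/w9a.png

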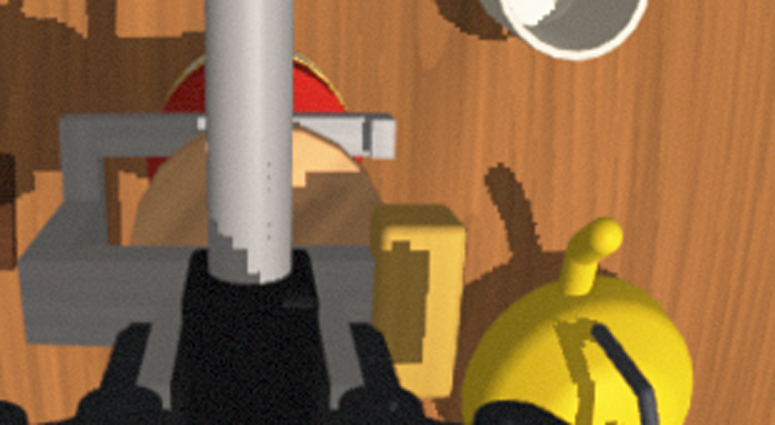

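View pics/s9.png

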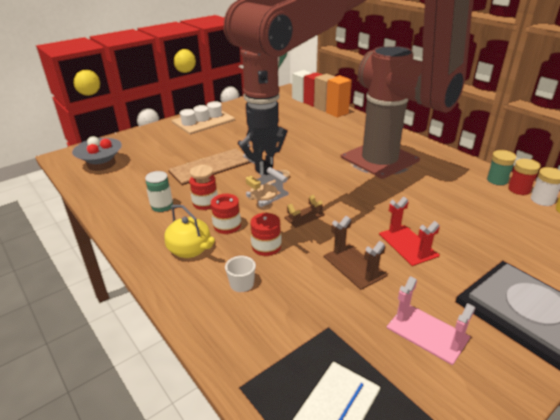

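>>> move_arm:
  plan:
    - {"tx": 0, "ty": -0.2, "tz": 0, "rx": 0.0017, "ry": 0, "rz": 0}
    - {"tx": 0, "ty": -0.4, "tz": 0, "rx": 0, "ry": 0, "rz": 0}
    - {"tx": -0.2, "ty": -0.5, "tz": 0, "rx": 0, "ry": 0, "rz": 0}
    - {"tx": -0.3, "ty": -0.5, "tz": 0, "rx": 0, "ry": 0, "rz": 0}
    - {"tx": -0.4, "ty": -0.5, "tz": 0, "rx": 0, "ry": 0, "rz": 0}
    - {"tx": -0.5, "ty": -0.4, "tz": 0, "rx": 0, "ry": 0, "rz": 0}
    - {"tx": -0.5, "ty": -0.3, "tz": 0, "rx": 0, "ry": 0, "rz": 0}
    - {"tx": -0.5, "ty": 0, "tz": 0, "rx": 0, "ry": 0, "rz": 0}
    - {"tx": -0.5, "ty": 0, "tz": 0, "rx": 0, "ry": 0, "rz": 0}
    - {"tx": -0.3, "ty": 0, "tz": 0, "rx": 0, "ry": 0, "rz": 0}

```text
t: 9.5
position: [0.4892, 0.0123, 0.2243]
eef_rot: [-0.009, 0.705, 0.709, -0.008]
force: [-0.4, 0.3, -3.5]
gripper_width: 0.0205
```

Run:
```python
from h import *
go((.5,-.30,.23),0)
```

```text
t 9.50 pos [0.4892 0.0123 0.2243] yaw_y 0.29 tilt z [-2.470e-02  8.000e-04 -9.997e-01] F [-0.4  0.3 -3.5] w 0.0205
shift/40mm [-7.809  0.228 -0.154] turn/pi [-0.0079 -0.0003  0.0016] rowsmin 0.2 7.8
```

>>> move_arm:
  plan:
    - {"tx": -0.4, "ty": 0, "tz": -0.15, "rx": -0.004, "ry": 0, "rz": 0.001}
    - {"tx": -0.5, "ty": 0.05, "tz": 0, "rx": -0.004, "ry": 0, "rz": 0}
    - {"tx": -0.6, "ty": 0.05, "tz": 0, "rx": 0, "ry": 0, "rz": 0}
    - {"tx": -0.6, "ty": 0.05, "tz": 0, "rx": 0, "ry": 0, "rz": 0}
    - {"tx": -0.6, "ty": 0.05, "tz": 0, "rx": 0, "ry": 0, "rz": 0}
    - {"tx": -0.6, "ty": 0, "tz": 0, "rx": 0, "ry": 0, "rz": 0}
    - {"tx": -0.6, "ty": 0, "tz": 0, "rx": 0, "ry": 0, "rz": 0}
    - {"tx": -0.6, "ty": 0, "tz": 0, "rx": 0, "ry": 0, "rz": 0}
    - {"tx": -0.6, "ty": 0, "tz": 0, "rx": 0, "ry": 0, "rz": 0}
    - {"tx": -0.5, "ty": 0, "tz": 0, "rx": 0, "ry": 0, "rz": 0}

```text
t: 10.5
position: [0.4923, -0.2155, 0.222]
eef_rot: [-0.007, 0.706, 0.708, -0.0]
force: [0.1, 0.0, -4.0]
gripper_width: 0.0208
```

Run:
```python
from h import *
go((.572,-.343,.16),0)
```

```text
t 10.50 pos [ 0.4923 -0.2155  0.222 ] yaw_y 0.23 tilt z [-0.0106  0.0095 -0.9999] F [ 0.1  0.  -4. ] w 0.0208
shift/40mm [-3.211  1.995  1.498] turn/pi [-0.0034 -0.003   0.0012] rowsmin 0.1 4.1
```

>>> move_arm:
  plan:
    - {"tx": -0.5, "ty": 0.2, "tz": 0, "rx": -0.0034, "ry": -0.003, "rz": 0.001}
    - {"tx": -0.5, "ty": 0.3, "tz": 0, "rx": 0, "ry": 0, "rz": 0}
    - {"tx": -0.5, "ty": 0.35, "tz": 0, "rx": 0, "ry": 0, "rz": 0}
    - {"tx": -0.5, "ty": 0.35, "tz": 0, "rx": 0, "ry": 0, "rz": 0}
    - {"tx": -0.5, "ty": 0.35, "tz": 0, "rx": 0, "ry": 0, "rz": 0}
    - {"tx": -0.3, "ty": 0.2, "tz": 0, "rx": 0, "ry": 0, "rz": 0}
    - {"tx": -0.15, "ty": 0.1, "tz": 0, "rx": 0, "ry": 0, "rz": 0}
    - {"tx": 0, "ty": 0, "tz": 0, "rx": 0, "ry": 0, "rz": 0}

```text
t: 11.3
position: [0.5696, -0.3398, 0.2148]
eef_rot: [-0.002, 0.708, 0.706, 0.0]
force: [-0.6, -0.3, -3.1]
gripper_width: 0.0206
```

Run:
```python
from h import *
go((.572,-.343,.16),0)
snap('wrist','w10.png'); snap('scene','s10.png')
im=cv2.imread('pics/s10.png'); cv2.imwrite('pics/s10a.png',cv2.resize(im[80:280,110:310],None,fx=3,fy=3,interpolation=cv2.INTER_CUBIC))
```

```text
t 11.30 pos [ 0.5696 -0.3398  0.2148] yaw_y -0.15 tilt z [-0.0023  0.0034 -1.    ] F [-0.6 -0.3 -3.1] w 0.0206
shift/40mm [-0.084  0.063  1.37 ] turn/pi [-0.0007 -0.0011 -0.0008] rowsmin 0.0 1.4
```

View pics/w10.png

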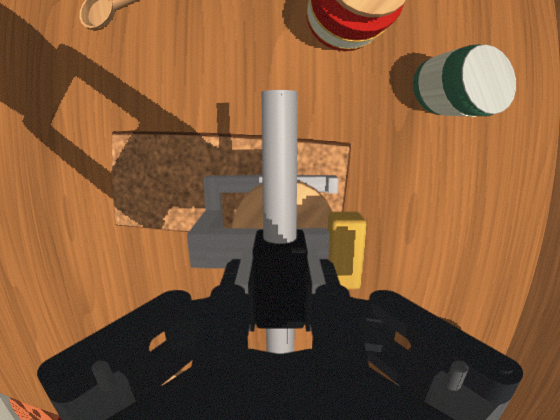

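View pics/s10a.png

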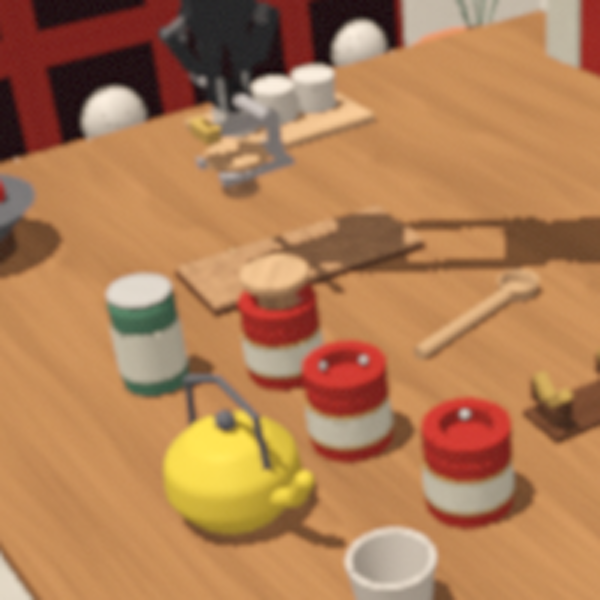

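Run:
```python
from h import *
cal=optics.get_calibration('wrist'); print(wback(cal,[(113,132),(349,143),(116,226)],.014)); st()
im=cv2.imread('pics/w10.png'); cv2.imwrite('pics/w10a.png',cv2.resize(im[110:280,90:390],None,fx=2.6,fy=2.6,interpolation=cv2.INTER_CUBIC))
```

```text
[[ 0.37924789 -0.27456582  0.014     ]
 [ 0.64442098 -0.2936406   0.014     ]
 [ 0.36989657 -0.38795126  0.014     ]]
t 11.40 pos [ 0.569  -0.3388  0.215 ] yaw_y -0.12 tilt z [-0.0027  0.004  -1.    ] F [ 1.2  0.7 -4.6] w 0.0205
```

View pics/w10a.png

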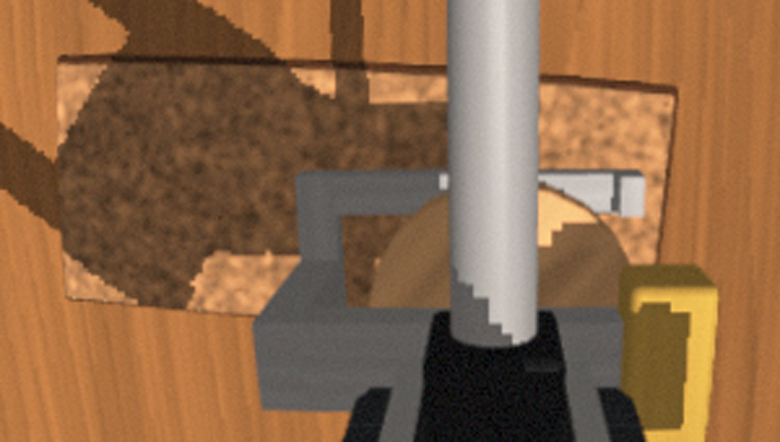

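>>> move_arm:
  plan:
    - {"tx": -0.15, "ty": 0.03, "tz": 0.4, "rx": 0, "ry": -0.001, "rz": 0}
    - {"tx": 0, "ty": 0, "tz": 0.6, "rx": 0, "ry": 0, "rz": 0}
    - {"tx": 0, "ty": 0, "tz": 0.6, "rx": 0, "ry": 0, "rz": 0}
    - {"tx": 0, "ty": 0, "tz": 0.4, "rx": 0, "ry": 0, "rz": 0}
    - {"tx": 0, "ty": 0, "tz": 0.1, "rx": 0, "ry": 0, "rz": 0}
    - {"tx": 0, "ty": 0, "tz": 0, "rx": 0, "ry": 0, "rz": 0}

```text
t: 12.0
position: [0.569, -0.3424, 0.1256]
eef_rot: [-0.001, 0.707, 0.707, -0.001]
force: [0.4, -1.1, -3.9]
gripper_width: 0.0204
```

Run:
```python
from h import *
go((.570,-.345,.109),0)
```

```text
t 12.00 pos [ 0.569  -0.3424  0.1256] yaw_y 0.03 tilt z [-2.9e-03  5.0e-04 -1.0e+00] F [ 0.4 -1.1 -3.9] w 0.0204
shift/40mm [-0.064  0.026  0.414] turn/pi [-0.0009 -0.0001  0.0001] rowsmin 0.0 0.4
```

>>> move_arm:
  plan:
    - {"tx": -0.05, "ty": 0.02, "tz": 0.13, "rx": -0.0009, "ry": 0, "rz": 0}
    - {"tx": 0, "ty": 0, "tz": 0.12, "rx": 0, "ry": 0, "rz": 0}
    - {"tx": 0, "ty": 0, "tz": 0.12, "rx": 0, "ry": 0, "rz": 0}
    - {"tx": 0, "ty": 0, "tz": 0, "rx": 0, "ry": 0, "rz": 0}
    - {"tx": 0, "ty": 0, "tz": 0, "rx": 0, "ry": 0, "rz": 0}

```text
t: 12.5
position: [0.572, -0.3462, 0.1136]
eef_rot: [0.003, 0.707, 0.707, 0.001]
force: [-0.1, 1.0, -3.4]
gripper_width: 0.0207
```

Run:
```python
from h import *
go((.570,-.345,.109),0)
snap('wrist','w11.png')
im=cv2.imread('pics/w11.png'); cv2.imwrite('pics/w11a.png',cv2.resize(im[110:280,90:390],None,fx=2.6,fy=2.6,interpolation=cv2.INTER_CUBIC))
```

```text
t 12.50 pos [ 0.572  -0.3462  0.1136] yaw_y 0.04 tilt z [ 0.0053 -0.0036 -1.    ] F [-0.1  1.  -3.4] w 0.0207
shift/40mm [ 0.03  -0.05   0.116] turn/pi [0.0017 0.0012 0.0002] rowsmin 0.0 0.1
```

View pics/w11a.png

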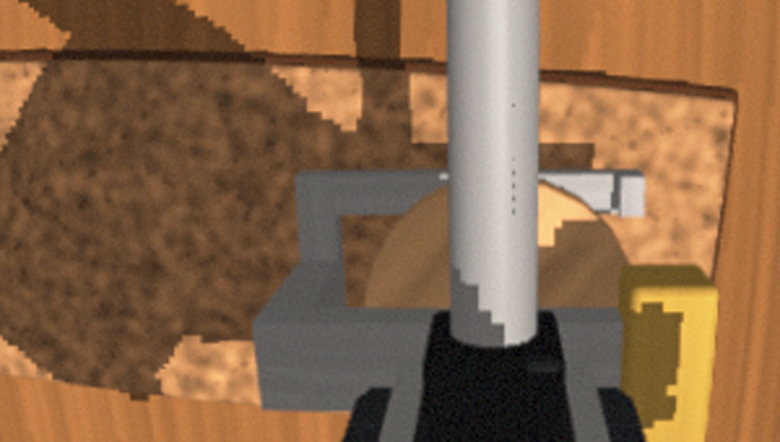

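>>> move_arm:
  plan:
    - {"tx": 0, "ty": 0, "tz": 0.1, "rx": 0.0015, "ry": 0.001, "rz": 0}
    - {"tx": 0, "ty": 0, "tz": 0.03, "rx": 0, "ry": 0, "rz": 0}
    - {"tx": 0, "ty": 0, "tz": 0, "rx": 0, "ry": 0, "rz": 0}
    - {"tx": 0, "ty": 0, "tz": 0, "rx": 0, "ry": 0, "rz": 0}

```text
t: 12.95
position: [0.5725, -0.3466, 0.109]
eef_rot: [0.001, 0.707, 0.707, 0.0]
force: [-0.5, -0.0, -3.4]
gripper_width: 0.0206
```

Run:
```python
from h import *
go((.572,-.3465,.109),0)
snap('wrist','w12.png')
im=cv2.imread('pics/w12.png'); cv2.imwrite('pics/w12a.png',cv2.resize(im[110:280,90:390],None,fx=2.6,fy=2.6,interpolation=cv2.INTER_CUBIC))
```

```text
t 12.95 pos [ 0.5725 -0.3466  0.109 ] yaw_y 0.04 tilt z [ 0.0014 -0.0012 -1.    ] F [-0.5 -0.  -3.4] w 0.0206
shift/40mm [ 0.002 -0.013  0.   ] turn/pi [0.0005 0.0004 0.0002] rowsmin 0.0 0.0
```

View pics/w12a.png

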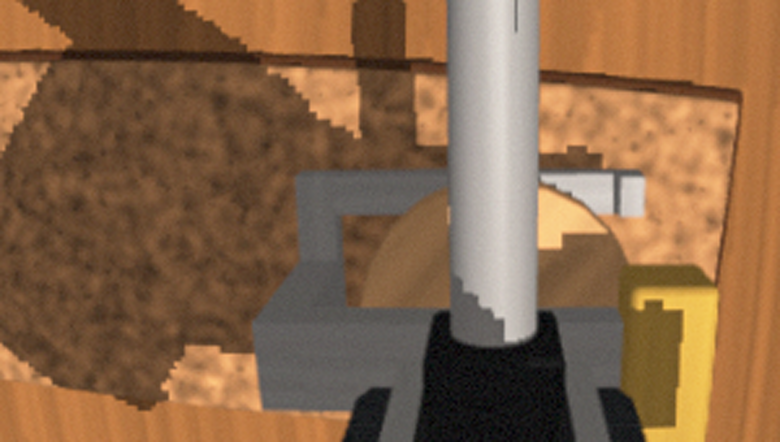

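>>> move_arm:
  plan:
    - {"tx": 0, "ty": -0.15, "tz": 0, "rx": 0, "ry": 0, "rz": 0}
    - {"tx": 0, "ty": -0.2, "tz": 0, "rx": 0, "ry": 0, "rz": 0}
    - {"tx": 0, "ty": -0.2, "tz": 0, "rx": 0, "ry": 0, "rz": 0}
    - {"tx": 0, "ty": 0, "tz": 0, "rx": 0, "ry": 0, "rz": 0}

```text
t: 13.4
position: [0.5483, -0.3465, 0.109]
eef_rot: [0.001, 0.707, 0.707, -0.0]
force: [-0.7, -0.4, -2.3]
gripper_width: 0.0207
```

Run:
```python
from h import *
go((.492,-.3465,.109),0)
snap('wrist','w13.png')
im=cv2.imread('pics/w13.png'); cv2.imwrite('pics/w13a.png',cv2.resize(im[110:280,90:390],None,fx=2.6,fy=2.6,interpolation=cv2.INTER_CUBIC))
```

```text
t 13.40 pos [ 0.5483 -0.3465  0.109 ] yaw_y 0.06 tilt z [ 8.0e-04 -1.1e-03 -1.0e+00] F [-0.7 -0.4 -2.3] w 0.0207
shift/40mm [ 0.    -1.408 -0.002] turn/pi [0.0003 0.0004 0.0003] rowsmin 0.0 1.4
```

View pics/w13a.png

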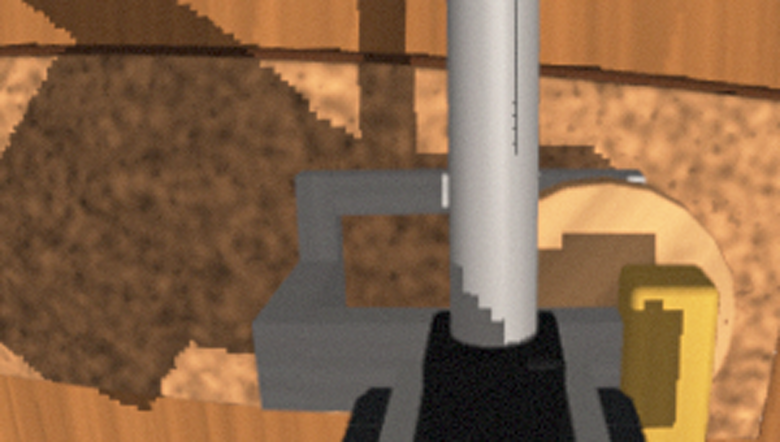

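Withdrawing cleanly; the stopper stayed put (flange right edge at crop (732,285)). I'll back off the rest of the way.

>>> move_arm:
  plan:
    - {"tx": 0, "ty": -0.2, "tz": 0, "rx": 0, "ry": 0, "rz": 0}
    - {"tx": 0, "ty": -0.25, "tz": 0, "rx": 0, "ry": 0, "rz": 0}
    - {"tx": 0, "ty": -0.25, "tz": 0, "rx": 0, "ry": 0, "rz": 0}
    - {"tx": 0, "ty": -0.25, "tz": 0, "rx": 0, "ry": 0, "rz": 0}
    - {"tx": 0, "ty": -0.25, "tz": 0, "rx": 0, "ry": 0, "rz": 0}
    - {"tx": 0, "ty": -0.25, "tz": 0, "rx": 0, "ry": 0, "rz": 0}
    - {"tx": 0, "ty": -0.2, "tz": 0, "rx": 0, "ry": 0, "rz": 0}
    - {"tx": 0, "ty": 0, "tz": 0, "rx": 0, "ry": 0, "rz": 0}

```text
t: 14.25
position: [0.4763, -0.3467, 0.1093]
eef_rot: [0.001, 0.707, 0.707, -0.0]
force: [0.0, -0.1, -2.8]
gripper_width: 0.0206
```

>>> move_arm:
  plan:
    - {"tx": 0, "ty": 0, "tz": -0.4, "rx": 0, "ry": 0, "rz": 0}
    - {"tx": 0, "ty": 0, "tz": -0.6, "rx": 0, "ry": 0, "rz": 0}
    - {"tx": 0, "ty": 0, "tz": -0.6, "rx": 0, "ry": 0, "rz": 0}
    - {"tx": 0, "ty": 0, "tz": -0.4, "rx": 0, "ry": 0, "rz": 0}
    - {"tx": 0, "ty": 0, "tz": 0, "rx": 0, "ry": 0, "rz": 0}

```text
t: 14.75
position: [0.4775, -0.3469, 0.1967]
eef_rot: [0.003, 0.707, 0.707, 0.0]
force: [0.5, -0.3, -2.4]
gripper_width: 0.0203
```

Run:
```python
from h import *
st();cal=optics.get_calibration('wrist');np.save('calw14.npy',cal,allow_pickle=True); snap('wrist','w14.png'); 
go((.535,-.15,.18),0)
```

```text
t 14.75 pos [ 0.4775 -0.3469  0.1967] yaw_y 0.03 tilt z [ 0.0043 -0.003  -1.    ] F [ 0.5 -0.3 -2.4] w 0.0203
t 14.80 pos [ 0.4772 -0.3465  0.1955] yaw_y 0.03 tilt z [ 0.0034 -0.0022 -1.    ] F [ 0.9  0.  -1.6] w 0.0205
shift/40mm [4.914 1.446 0.382] turn/pi [0.0011 0.0007 0.0002] rowsmin 0.0 5.1
```

View pics/w14.png

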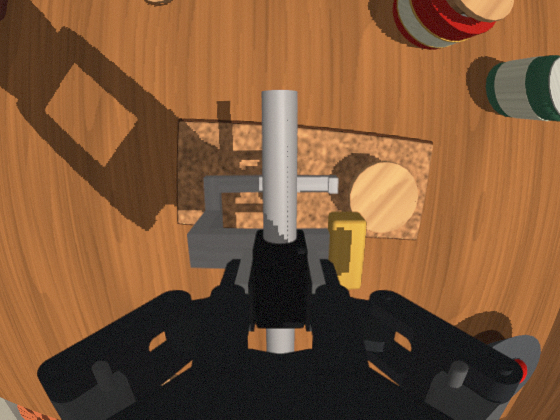

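Run:
```python
from h import *
ct=optics.get_calibration('top')
im=cv2.imread('pics/t5.png'); cv2.imwrite('pics/t5a.png',cv2.resize(im[130:220,340:430],None,fx=6,fy=6,interpolation=cv2.INTER_CUBIC))
```

```text
(no output)
```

View pics/t5a.png

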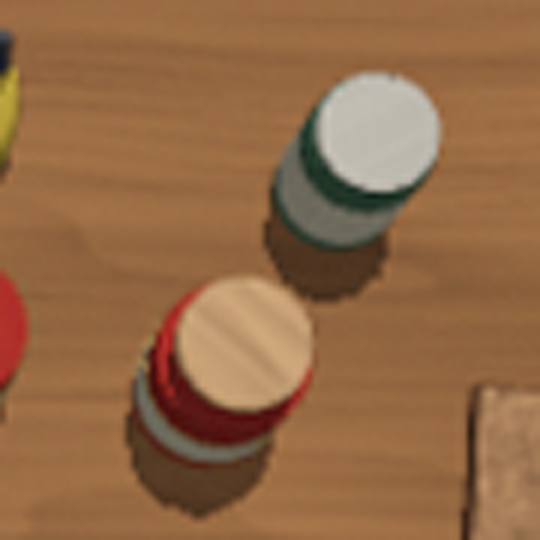

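>>> move_arm:
  plan:
    - {"tx": 0.4, "ty": 0, "tz": 0, "rx": 0, "ry": 0, "rz": 0}
    - {"tx": 0.6, "ty": 0.1, "tz": 0, "rx": 0, "ry": 0, "rz": 0}
    - {"tx": 0.7, "ty": 0.2, "tz": 0, "rx": 0, "ry": 0, "rz": 0}
    - {"tx": 0.7, "ty": 0.25, "tz": 0, "rx": 0, "ry": 0, "rz": 0}
    - {"tx": 0.7, "ty": 0.25, "tz": 0, "rx": 0, "ry": 0, "rz": 0}
    - {"tx": 0.7, "ty": 0.25, "tz": 0, "rx": 0, "ry": 0, "rz": 0}
    - {"tx": 0.6, "ty": 0.2, "tz": 0, "rx": 0, "ry": 0, "rz": 0}
    - {"tx": 0.3, "ty": 0.1, "tz": 0, "rx": 0, "ry": 0, "rz": 0}
    - {"tx": 0, "ty": 0, "tz": 0, "rx": 0, "ry": 0, "rz": 0}
    - {"tx": 0, "ty": 0, "tz": 0, "rx": 0, "ry": 0, "rz": 0}

```text
t: 15.8
position: [0.5268, -0.1425, 0.1853]
eef_rot: [-0.007, 0.707, 0.708, -0.001]
force: [-0.4, -0.5, -3.8]
gripper_width: 0.0208
```

Run:
```python
from h import *
go((.54,-.1505,.165),0)
```

```text
t 15.80 pos [ 0.5268 -0.1425  0.1853] yaw_y 0.09 tilt z [-0.011   0.008  -0.9999] F [-0.4 -0.5 -3.8] w 0.0208
shift/40mm [-0.205  0.335  0.503] turn/pi [-0.0035 -0.0025  0.0005] rowsmin 0.1 0.6
```

>>> move_arm:
  plan:
    - {"tx": -0.1, "ty": 0.15, "tz": 0.2, "rx": -0.0035, "ry": -0.0025, "rz": 0.0005}
    - {"tx": -0.1, "ty": 0.15, "tz": 0.2, "rx": 0, "ry": 0, "rz": 0}
    - {"tx": 0, "ty": 0, "tz": 0, "rx": 0, "ry": 0, "rz": 0}
    - {"tx": 0, "ty": 0, "tz": 0, "rx": 0, "ry": 0, "rz": 0}

```text
t: 16.2
position: [0.5385, -0.1546, 0.1668]
eef_rot: [0.0, 0.709, 0.706, -0.001]
force: [0.5, 0.4, -3.1]
gripper_width: 0.0206
```

Run:
```python
from h import *
go((.54,-.1505,.165),0);cal=optics.get_calibration('wrist');np.save('calw15.npy',cal,allow_pickle=True); snap('wrist','w15.png');st()
im=cv2.imread('pics/w15.png'); cv2.imwrite('pics/w15a.png',cv2.resize(im[130:300,180:490],None,fx=2.5,fy=2.5,interpolation=cv2.INTER_CUBIC))
```

```text
t 16.20 pos [ 0.5385 -0.1546  0.1668] yaw_y -0.25 tilt z [-4.0e-04 -1.3e-03 -1.0e+00] F [ 0.5  0.4 -3.1] w 0.0206
shift/40mm [0.102 0.036 0.044] turn/pi [-0.0001  0.0004 -0.0014] rowsmin 0.0 0.1
t 16.25 pos [ 0.5384 -0.1546  0.1667] yaw_y -0.24 tilt z [-7.0e-04 -1.4e-03 -1.0e+00] F [ 0.5 -0.1 -4.1] w 0.0207
```

View pics/w15a.png

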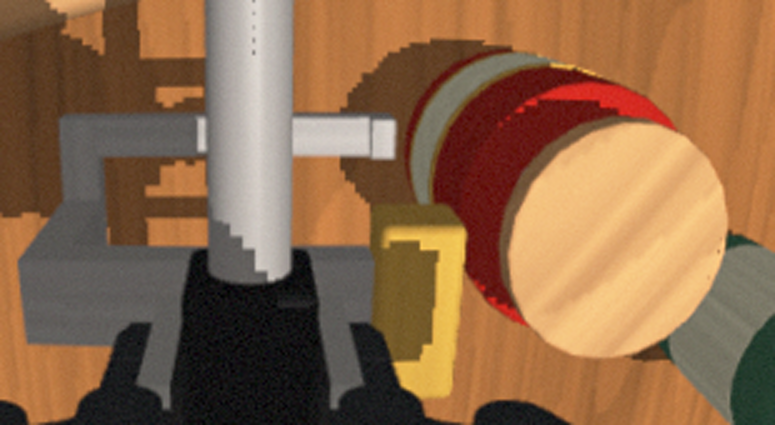

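Run:
```python
from h import *
f=lambda x,y:((x+.5)/2.5+180-.5,(y+.5)/2.5+130-.5)
c6=np.load('calw6.npy',allow_pickle=True).item();c=np.load('calw15.npy',allow_pickle=True).item()
a=wback(c6,[f(609.5,253.5)],.12)[0]-[.5207,.1422,0]; b=wback(c,[f(615,239.5)],.12)[0]-[.5385,-.1546,0]
print(a,b,b-a)
```

```text
[0.09669234 0.00051774 0.12      ] [0.09819517 0.0036141  0.12      ] [0.00150284 0.00309636 0.        ]
```

>>> move_arm:
  plan:
    - {"tx": 0.068, "ty": 0.1, "tz": 0.044, "rx": 0, "ry": 0.0004, "rz": -0.0014}
    - {"tx": 0, "ty": 0.2, "tz": 0, "rx": 0, "ry": 0, "rz": 0}
    - {"tx": 0, "ty": 0.2, "tz": 0, "rx": 0, "ry": 0, "rz": 0}
    - {"tx": 0, "ty": 0.1, "tz": 0, "rx": 0, "ry": 0, "rz": 0}
    - {"tx": 0, "ty": 0, "tz": 0, "rx": 0, "ry": 0, "rz": 0}

```text
t: 16.75
position: [0.5653, -0.1522, 0.1656]
eef_rot: [0.0, 0.707, 0.707, 0.0]
force: [-0.4, 0.5, -2.4]
gripper_width: 0.0205
```

Run:
```python
from h import *
go((.6385,-.1518,.165),0)
```

```text
t 16.75 pos [ 0.5653 -0.1522  0.1656] yaw_y -0.01 tilt z [ 1.e-03 -4.e-04 -1.e+00] F [-0.4  0.5 -2.4] w 0.0205
shift/40mm [0.009 1.83  0.016] turn/pi [ 0.0003  0.0001 -0.    ] rowsmin 0.0 1.8
```

>>> move_arm:
  plan:
    - {"tx": 0.009, "ty": 0.2, "tz": 0.016, "rx": 0, "ry": 0, "rz": 0}
    - {"tx": 0, "ty": 0.2, "tz": 0, "rx": 0, "ry": 0, "rz": 0}
    - {"tx": 0, "ty": 0.2, "tz": 0, "rx": 0, "ry": 0, "rz": 0}
    - {"tx": 0, "ty": 0.1, "tz": 0, "rx": 0, "ry": 0, "rz": 0}
    - {"tx": 0, "ty": 0, "tz": 0, "rx": 0, "ry": 0, "rz": 0}

```text
t: 17.25
position: [0.5962, -0.1515, 0.1649]
eef_rot: [0.001, 0.707, 0.707, 0.0]
force: [0.4, 0.7, -3.9]
gripper_width: 0.0204
```

Run:
```python
from h import *
go((.6385,-.1518,.165),0)
snap('wrist','w16.png')
im=cv2.imread('pics/w16.png'); cv2.imwrite('pics/w16a.png',cv2.resize(im[130:300,180:490],None,fx=2.5,fy=2.5,interpolation=cv2.INTER_CUBIC))
```

```text
t 17.25 pos [ 0.5962 -0.1515  0.1649] yaw_y 0.02 tilt z [ 1.2e-03 -5.0e-04 -1.0e+00] F [ 0.4  0.7 -3.9] w 0.0204
shift/40mm [-8.000e-03  1.057e+00 -1.000e-03] turn/pi [0.0004 0.0002 0.0001] rowsmin 0.0 1.1
```

View pics/w16a.png

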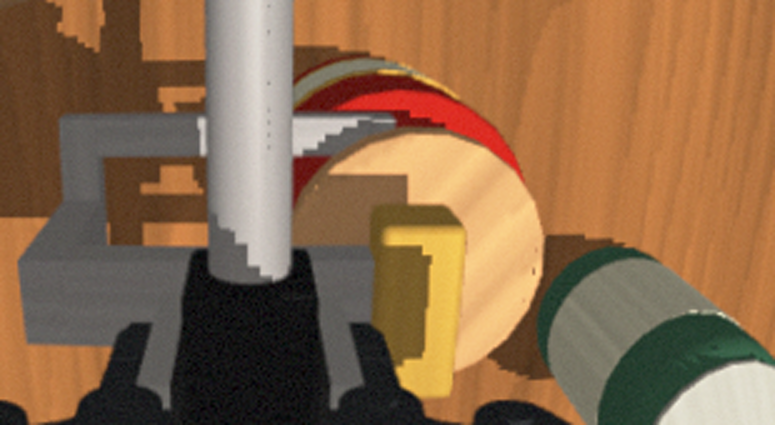

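>>> move_arm:
  plan:
    - {"tx": 0, "ty": 0.2, "tz": 0, "rx": 0, "ry": 0, "rz": 0}
    - {"tx": 0, "ty": 0.25, "tz": 0, "rx": 0, "ry": 0, "rz": 0}
    - {"tx": 0, "ty": 0.25, "tz": 0, "rx": 0, "ry": 0, "rz": 0}
    - {"tx": 0, "ty": 0.2, "tz": 0, "rx": 0, "ry": 0, "rz": 0}
    - {"tx": 0, "ty": 0, "tz": 0, "rx": 0, "ry": 0, "rz": 0}

```text
t: 17.8
position: [0.635, -0.1515, 0.1648]
eef_rot: [0.001, 0.707, 0.707, 0.0]
force: [0.4, -0.3, -3.0]
gripper_width: 0.0203
```

Run:
```python
from h import *
go((.6385,-.1518,.165),0)
```

```text
t 17.80 pos [ 0.635  -0.1515  0.1648] yaw_y 0.00 tilt z [ 1.3e-03 -4.0e-04 -1.0e+00] F [ 0.4 -0.3 -3. ] w 0.0203
shift/40mm [-0.007  0.086 -0.005] turn/pi [0.0004 0.0001 0.    ] rowsmin 0.0 0.1
```

>>> move_arm:
  plan:
    - {"tx": 0, "ty": 0.09, "tz": 0, "rx": 0, "ry": 0, "rz": 0}
    - {"tx": 0, "ty": 0, "tz": 0, "rx": 0, "ry": 0, "rz": 0}
    - {"tx": 0, "ty": 0, "tz": -0.15, "rx": 0, "ry": 0, "rz": 0}
    - {"tx": 0, "ty": 0, "tz": -0.2, "rx": 0, "ry": 0, "rz": 0}
    - {"tx": 0, "ty": 0, "tz": -0.25, "rx": 0, "ry": 0, "rz": 0}
    - {"tx": 0, "ty": 0, "tz": -0.4, "rx": -0.002, "ry": 0, "rz": 0}
    - {"tx": 0, "ty": 0, "tz": -0.5, "rx": 0, "ry": 0, "rz": 0}
    - {"tx": 0, "ty": 0, "tz": -0.3, "rx": 0, "ry": 0, "rz": 0}
    - {"tx": 0, "ty": 0, "tz": 0, "rx": 0, "ry": 0, "rz": 0}

```text
t: 18.7
position: [0.638, -0.1516, 0.2437]
eef_rot: [0.003, 0.707, 0.707, 0.003]
force: [0.9, 0.1, -3.7]
gripper_width: 0.0208
```

Run:
```python
from h import *
go((.5,-.25,.24),0)
snap('wrist','w17.png')
im=cv2.imread('pics/w17.png'); cv2.imwrite('pics/w17a.png',cv2.resize(im[130:300,180:490],None,fx=2.5,fy=2.5,interpolation=cv2.INTER_CUBIC))
```

```text
t 18.70 pos [ 0.638  -0.1516  0.2437] yaw_y -0.00 tilt z [ 8.3e-03 -7.0e-04 -1.0e+00] F [ 0.9  0.1 -3.7] w 0.0208
shift/40mm [-2.461 -3.45   0.066] turn/pi [ 0.0027  0.0002 -0.    ] rowsmin 0.1 4.2
```

View pics/w17a.png

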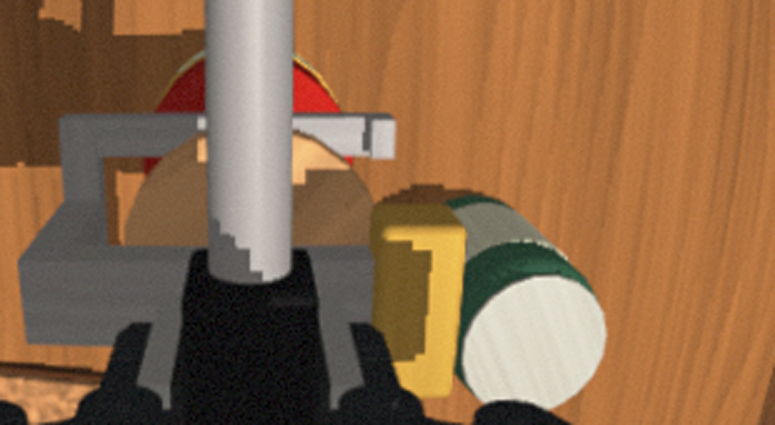

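>>> move_arm:
  plan:
    - {"tx": 0, "ty": -0.2, "tz": 0, "rx": 0.0027, "ry": 0, "rz": 0}
    - {"tx": 0, "ty": -0.4, "tz": 0, "rx": 0, "ry": 0, "rz": 0}
    - {"tx": 0, "ty": -0.5, "tz": 0, "rx": 0, "ry": 0, "rz": 0}
    - {"tx": -0.1, "ty": -0.6, "tz": 0, "rx": 0, "ry": 0, "rz": 0}
    - {"tx": -0.3, "ty": -0.6, "tz": 0, "rx": 0, "ry": 0, "rz": 0}
    - {"tx": -0.4, "ty": -0.6, "tz": 0, "rx": 0, "ry": 0, "rz": 0}
    - {"tx": -0.5, "ty": -0.5, "tz": 0, "rx": 0, "ry": 0, "rz": 0}
    - {"tx": -0.5, "ty": -0.4, "tz": 0, "rx": 0, "ry": 0, "rz": 0}
    - {"tx": -0.5, "ty": -0.3, "tz": 0, "rx": 0, "ry": 0, "rz": 0}
    - {"tx": -0.4, "ty": -0.2, "tz": 0, "rx": 0, "ry": 0, "rz": 0}

```text
t: 19.75
position: [0.4507, -0.2567, 0.2322]
eef_rot: [-0.011, 0.705, 0.709, -0.004]
force: [-0.1, 0.2, -5.0]
gripper_width: 0.0205
```

Run:
```python
from h import *
go((.435,-.336,.22),0)
```

```text
t 19.75 pos [ 0.4507 -0.2567  0.2322] yaw_y 0.31 tilt z [-0.0209  0.0089 -0.9997] F [-0.1  0.2 -5. ] w 0.0205
shift/40mm [-1.984 -0.398  0.295] turn/pi [-0.0066 -0.0028  0.0017] rowsmin 0.2 2.0
```

>>> move_arm:
  plan:
    - {"tx": -0.4, "ty": -0.1, "tz": 0, "rx": -0.0066, "ry": -0.0028, "rz": 0.0017}
    - {"tx": -0.5, "ty": -0.1, "tz": 0, "rx": 0, "ry": 0, "rz": 0}
    - {"tx": -0.5, "ty": -0.1, "tz": 0, "rx": 0, "ry": 0, "rz": 0}
    - {"tx": -0.3, "ty": -0.1, "tz": 0.2, "rx": 0, "ry": 0, "rz": 0}
    - {"tx": -0.1, "ty": 0, "tz": 0.2, "rx": 0, "ry": 0, "rz": 0}
    - {"tx": 0, "ty": 0, "tz": 0, "rx": 0, "ry": 0, "rz": 0}
    - {"tx": 0, "ty": 0, "tz": 0, "rx": 0, "ry": 0, "rz": 0}

```text
t: 20.45
position: [0.4271, -0.3287, 0.2077]
eef_rot: [-0.007, 0.709, 0.706, -0.0]
force: [0.4, 0.9, -4.1]
gripper_width: 0.0205
```

Run:
```python
from h import *
go((.435,-.336,.125),0); snap('wrist','w18.png')
```

```text
t 20.45 pos [ 0.4271 -0.3287  0.2077] yaw_y -0.23 tilt z [-0.0099  0.009  -0.9999] F [ 0.4  0.9 -4.1] w 0.0205
shift/40mm [-0.2    0.217  2.064] turn/pi [-0.0031 -0.0028 -0.0013] rowsmin 0.1 2.1
```

View pics/w18.png

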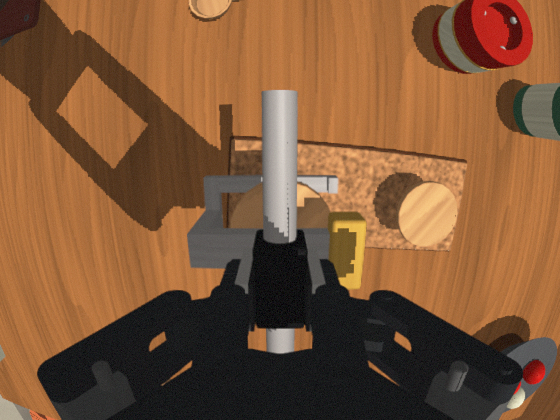

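>>> move_arm:
  plan:
    - {"tx": -0.1, "ty": 0.1, "tz": 0.4, "rx": -0.0031, "ry": -0.0028, "rz": -0.0013}
    - {"tx": 0, "ty": 0.1, "tz": 0.5, "rx": 0, "ry": 0, "rz": 0}
    - {"tx": 0, "ty": 0, "tz": 0.5, "rx": 0, "ry": 0, "rz": 0}
    - {"tx": 0, "ty": 0, "tz": 0.4, "rx": 0, "ry": 0, "rz": 0}
    - {"tx": 0, "ty": 0, "tz": 0.1, "rx": 0, "ry": 0, "rz": 0}
    - {"tx": 0, "ty": 0, "tz": 0, "rx": 0, "ry": 0, "rz": 0}

```text
t: 21.1
position: [0.4387, -0.329, 0.1318]
eef_rot: [0.002, 0.705, 0.709, 0.001]
force: [0.2, -0.3, -4.3]
gripper_width: 0.0204
```

Run:
```python
from h import *
go((.435,-.336,.109),0)
```

```text
t 21.10 pos [ 0.4387 -0.329   0.1318] yaw_y 0.38 tilt z [ 0.0035 -0.0017 -1.    ] F [ 0.2 -0.3 -4.3] w 0.0204
shift/40mm [-0.173 -0.096  0.57 ] turn/pi [0.0011 0.0005 0.0021] rowsmin 0.1 0.6
```

>>> move_arm:
  plan:
    - {"tx": -0.15, "ty": -0.06, "tz": 0.1, "rx": 0.0011, "ry": 0.0005, "rz": 0.0021}
    - {"tx": 0, "ty": 0, "tz": 0.15, "rx": 0, "ry": 0, "rz": 0}
    - {"tx": 0, "ty": 0, "tz": 0.15, "rx": 0, "ry": 0, "rz": 0}
    - {"tx": 0, "ty": 0, "tz": 0.1, "rx": 0, "ry": 0, "rz": 0}
    - {"tx": 0, "ty": 0, "tz": 0, "rx": 0, "ry": 0, "rz": 0}
    - {"tx": 0, "ty": 0, "tz": 0, "rx": 0, "ry": 0, "rz": 0}

```text
t: 21.7
position: [0.4381, -0.3371, 0.1139]
eef_rot: [0.003, 0.707, 0.707, -0.0]
force: [-0.5, 0.5, -3.3]
gripper_width: 0.0206
```

Run:
```python
from h import *
go((.435,-.336,.109),0)
```

```text
t 21.70 pos [ 0.4381 -0.3371  0.1139] yaw_y -0.01 tilt z [ 0.004  -0.0042 -1.    ] F [-0.5  0.5 -3.3] w 0.0206
shift/40mm [ 0.028 -0.079  0.123] turn/pi [ 0.0013  0.0013 -0.    ] rowsmin 0.0 0.1
```

>>> move_arm:
  plan:
    - {"tx": 0, "ty": 0, "tz": 0.1, "rx": 0.0013, "ry": 0.0013, "rz": 0}
    - {"tx": 0, "ty": 0, "tz": 0.03, "rx": 0, "ry": 0, "rz": 0}
    - {"tx": 0, "ty": 0, "tz": 0, "rx": 0, "ry": 0, "rz": 0}
    - {"tx": 0, "ty": 0, "tz": 0, "rx": 0, "ry": 0, "rz": 0}

```text
t: 22.1
position: [0.4387, -0.3376, 0.1092]
eef_rot: [0.001, 0.707, 0.707, -0.0]
force: [0.5, -0.7, -2.9]
gripper_width: 0.0207
```

Run:
```python
from h import *
go((.438,-.337,.109),0)
snap('wrist','w19.png')
im=cv2.imread('pics/w19.png'); cv2.imwrite('pics/w19a.png',cv2.resize(im[110:280,90:390],None,fx=2.6,fy=2.6,interpolation=cv2.INTER_CUBIC))
```

```text
t 22.10 pos [ 0.4387 -0.3376  0.1092] yaw_y -0.01 tilt z [ 7.e-04 -9.e-04 -1.e+00] F [ 0.5 -0.7 -2.9] w 0.0207
shift/40mm [ 0.015 -0.017  0.005] turn/pi [ 0.0002  0.0003 -0.    ] rowsmin 0.0 0.0
```

View pics/w19a.png

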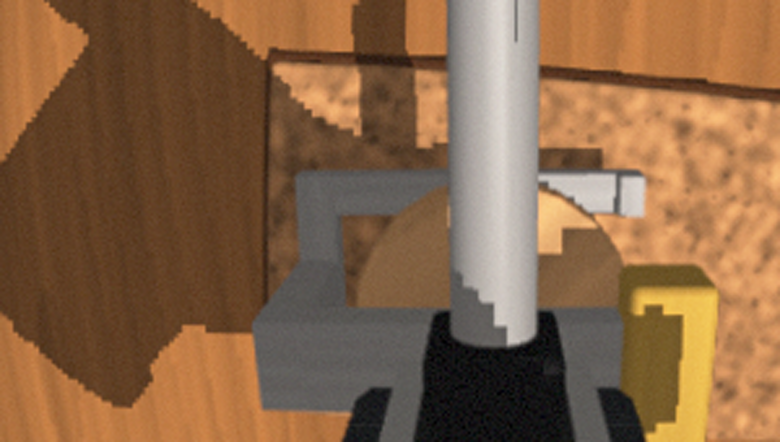

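Same picture as the first placement: flange standing, tines just below it. Withdrawing to x ≈ 0.355, about 83 mm.

>>> move_arm:
  plan:
    - {"tx": 0, "ty": -0.15, "tz": 0, "rx": 0, "ry": 0, "rz": 0}
    - {"tx": 0, "ty": -0.2, "tz": 0, "rx": 0, "ry": 0, "rz": 0}
    - {"tx": 0, "ty": -0.2, "tz": 0, "rx": 0, "ry": 0, "rz": 0}
    - {"tx": 0, "ty": -0.2, "tz": 0, "rx": 0, "ry": 0, "rz": 0}
    - {"tx": 0, "ty": 0, "tz": 0, "rx": 0, "ry": 0, "rz": 0}

```text
t: 22.65
position: [0.4056, -0.3375, 0.1093]
eef_rot: [0.0, 0.707, 0.707, -0.0]
force: [0.6, -0.7, -3.4]
gripper_width: 0.0207
```

Run:
```python
from h import *
go((.355,-.337,.109),0)
snap('wrist','w20.png')
im=cv2.imread('pics/w20.png'); cv2.imwrite('pics/w20a.png',cv2.resize(im[110:280,90:390],None,fx=2.6,fy=2.6,interpolation=cv2.INTER_CUBIC))
```

```text
t 22.65 pos [ 0.4056 -0.3375  0.1093] yaw_y 0.00 tilt z [ 2.e-04 -1.e-03 -1.e+00] F [ 0.6 -0.7 -3.4] w 0.0207
shift/40mm [ 0.012 -1.264  0.006] turn/pi [0.0001 0.0003 0.    ] rowsmin 0.0 1.3
```

View pics/w20a.png

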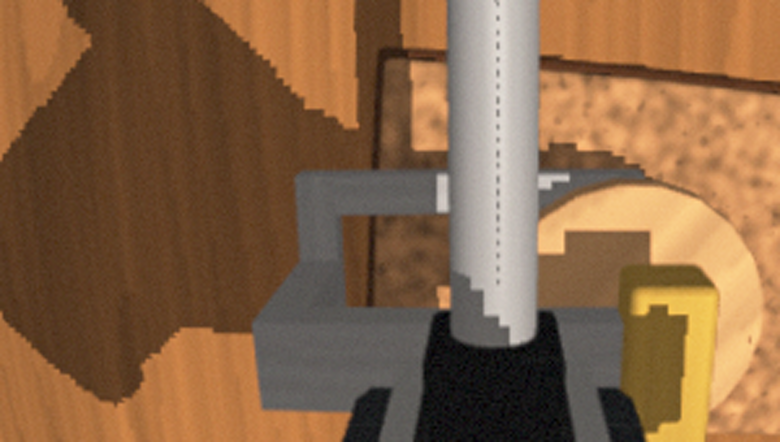

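>>> move_arm:
  plan:
    - {"tx": 0, "ty": -0.2, "tz": 0, "rx": 0, "ry": 0, "rz": 0}
    - {"tx": 0, "ty": -0.25, "tz": 0, "rx": 0, "ry": 0, "rz": 0}
    - {"tx": 0, "ty": -0.25, "tz": 0, "rx": 0, "ry": 0, "rz": 0}
    - {"tx": 0, "ty": -0.25, "tz": 0, "rx": 0, "ry": 0, "rz": 0}
    - {"tx": 0, "ty": -0.2, "tz": 0, "rx": 0, "ry": 0, "rz": 0}
    - {"tx": 0, "ty": 0, "tz": 0, "rx": 0, "ry": 0, "rz": 0}

```text
t: 23.3
position: [0.3559, -0.3376, 0.1095]
eef_rot: [0.001, 0.707, 0.707, -0.0]
force: [0.3, -0.1, -3.3]
gripper_width: 0.0206
```

>>> move_arm:
  plan:
    - {"tx": 0, "ty": 0, "tz": -0.4, "rx": 0, "ry": 0, "rz": 0}
    - {"tx": 0, "ty": 0, "tz": -0.6, "rx": 0, "ry": 0, "rz": 0}
    - {"tx": 0, "ty": 0, "tz": -0.7, "rx": 0, "ry": 0, "rz": 0}
    - {"tx": 0, "ty": 0, "tz": -0.6, "rx": 0, "ry": 0, "rz": 0}
    - {"tx": 0, "ty": 0, "tz": -0.3, "rx": 0, "ry": 0, "rz": 0}

```text
t: 23.8
position: [0.354, -0.3359, 0.2142]
eef_rot: [-0.002, 0.708, 0.706, 0.001]
force: [1.0, 0.2, -2.7]
gripper_width: 0.0205
```

Run:
```python
from h import *
go((.4908,.3491,.22),-5.8)
snap('wrist','w21.png'); snap('scene','s21.png')
im=cv2.imread('pics/s21.png'); cv2.imwrite('pics/s21a.png',cv2.resize(im[80:280,110:310],None,fx=3,fy=3,interpolation=cv2.INTER_CUBIC))
```

```text
t 23.80 pos [ 0.354  -0.3359  0.2142] yaw_y -0.11 tilt z [-0.0017  0.0035 -1.    ] F [ 1.   0.2 -2.7] w 0.0205
shift/40mm [17.131  3.387 -0.092] turn/pi [-0.0006 -0.0011  0.0316] rowsmin 0.7 17.5
```

View pics/w21.png

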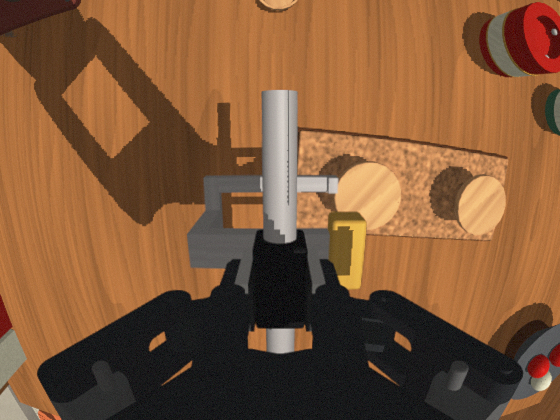

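View pics/s21a.png

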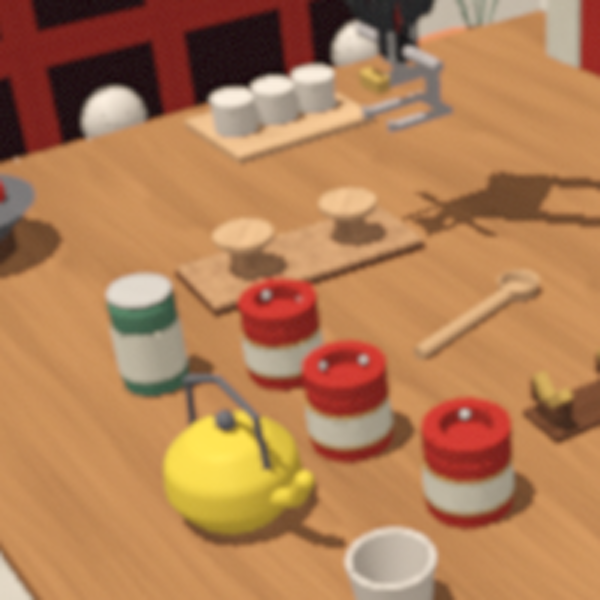

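>>> move_arm:
  plan:
    - {"tx": 0.4, "ty": 0.1, "tz": -0.1, "rx": 0, "ry": 0, "rz": 0}
    - {"tx": 0.6, "ty": 0.14, "tz": 0, "rx": 0, "ry": 0, "rz": 0.003}
    - {"tx": 0.8, "ty": 0.16, "tz": 0, "rx": 0, "ry": 0, "rz": 0.003}
    - {"tx": 0.8, "ty": 0.16, "tz": 0, "rx": 0, "ry": 0, "rz": 0.003}
    - {"tx": 0.8, "ty": 0.16, "tz": 0, "rx": 0, "ry": 0, "rz": 0.003}
    - {"tx": 0.8, "ty": 0.16, "tz": 0, "rx": 0, "ry": 0, "rz": 0.003}
    - {"tx": 0.8, "ty": 0.16, "tz": 0, "rx": 0, "ry": 0, "rz": 0.003}
    - {"tx": 0.8, "ty": 0.16, "tz": 0, "rx": 0, "ry": 0, "rz": 0.003}
    - {"tx": 0.8, "ty": 0.16, "tz": 0, "rx": 0, "ry": 0, "rz": 0.003}
    - {"tx": 0.8, "ty": 0.16, "tz": 0, "rx": 0, "ry": 0, "rz": 0.003}

```text
t: 24.9
position: [0.4216, -0.0242, 0.2058]
eef_rot: [-0.012, 0.741, 0.672, -0.001]
force: [0.9, -0.2, -3.3]
gripper_width: 0.0205
```

Run:
```python
from h import *
go((.4908,.3491,.22),-5.8)
```

```text
t 24.90 pos [ 0.4216 -0.0242  0.2058] yaw_y -5.55 tilt z [-0.0181  0.0171 -0.9997] F [ 0.9 -0.2 -3.3] w 0.0205
shift/40mm [ 9.461  0.812 -0.227] turn/pi [-0.0063 -0.0049  0.0013] rowsmin 0.2 9.5
```

>>> move_arm:
  plan:
    - {"tx": 0.8, "ty": 0.08, "tz": -0.2, "rx": -0.005, "ry": -0.003, "rz": 0}
    - {"tx": 0.9, "ty": 0.08, "tz": -0.1, "rx": 0, "ry": 0, "rz": 0}
    - {"tx": 0.9, "ty": 0.08, "tz": -0.1, "rx": 0, "ry": 0, "rz": 0}
    - {"tx": 0.9, "ty": 0.08, "tz": -0.1, "rx": 0, "ry": 0, "rz": 0}
    - {"tx": 0.9, "ty": 0.08, "tz": 0, "rx": 0, "ry": 0, "rz": 0}
    - {"tx": 0.9, "ty": 0.08, "tz": 0, "rx": 0, "ry": 0, "rz": 0}
    - {"tx": 0.9, "ty": 0.08, "tz": 0, "rx": 0, "ry": 0, "rz": 0}
    - {"tx": 0.8, "ty": 0.08, "tz": 0, "rx": 0, "ry": 0, "rz": 0}
    - {"tx": 0.6, "ty": 0.05, "tz": 0, "rx": 0, "ry": 0, "rz": 0}
    - {"tx": 0.3, "ty": 0.03, "tz": 0, "rx": 0, "ry": 0, "rz": 0}

```text
t: 25.9
position: [0.4662, 0.3098, 0.2118]
eef_rot: [-0.012, 0.738, 0.674, -0.009]
force: [0.1, -0.6, -2.4]
gripper_width: 0.0204
```

Run:
```python
from h import *
go((.4908,.3491,.20),-5.8)
```

```text
t 25.90 pos [0.4662 0.3098 0.2118] yaw_y -5.17 tilt z [-0.0286  0.0052 -0.9996] F [ 0.1 -0.6 -2.4] w 0.0204
shift/40mm [1.034 0.533 0.283] turn/pi [-0.0092 -0.0008  0.0035] rowsmin 0.2 1.2
```

>>> move_arm:
  plan:
    - {"tx": 0.4, "ty": 0.2, "tz": 0, "rx": -0.0092, "ry": -0.0008, "rz": 0.0035}
    - {"tx": 0.4, "ty": 0.2, "tz": 0.1, "rx": 0, "ry": 0, "rz": 0}
    - {"tx": 0.1, "ty": 0.1, "tz": 0.1, "rx": 0, "ry": 0, "rz": 0}
    - {"tx": 0, "ty": 0, "tz": 0, "rx": 0, "ry": 0, "rz": 0}
    - {"tx": 0, "ty": 0, "tz": 0, "rx": 0, "ry": 0, "rz": 0}

```text
t: 26.4
position: [0.4846, 0.3447, 0.1968]
eef_rot: [-0.001, 0.741, 0.671, -0.006]
force: [0.6, 0.3, -2.2]
gripper_width: 0.0204
```

Run:
```python
from h import *
go((.4908,.3491,.16),-5.8)
```

```text
t 26.40 pos [0.4846 0.3447 0.1968] yaw_y -5.66 tilt z [-0.0101 -0.0062 -0.9999] F [ 0.6  0.3 -2.2] w 0.0204
shift/40mm [0.131 0.153 0.917] turn/pi [-0.003   0.0023  0.0008] rowsmin 0.1 0.9
```

>>> move_arm:
  plan:
    - {"tx": 0.1, "ty": 0.1, "tz": 0.2, "rx": -0.003, "ry": 0.0023, "rz": 0.0008}
    - {"tx": 0, "ty": 0, "tz": 0.4, "rx": 0, "ry": 0, "rz": 0}
    - {"tx": 0, "ty": 0, "tz": 0.3, "rx": 0, "ry": 0, "rz": 0}
    - {"tx": 0, "ty": 0, "tz": 0, "rx": 0, "ry": 0, "rz": 0}
    - {"tx": 0, "ty": 0, "tz": 0, "rx": 0, "ry": 0, "rz": 0}

```text
t: 26.9
position: [0.4881, 0.3457, 0.1565]
eef_rot: [-0.0, 0.743, 0.669, -0.001]
force: [0.2, 0.4, -3.2]
gripper_width: 0.0205
```

Run:
```python
from h import *
go((.4908,.3491,.12),-5.8); snap('wrist','w22.png')
```

```text
t 26.90 pos [0.4881 0.3457 0.1565] yaw_y -5.96 tilt z [-0.0013 -0.001  -1.    ] F [ 0.2  0.4 -3.2] w 0.0205
shift/40mm [0.092 0.059 0.912] turn/pi [-0.0004  0.0004 -0.0009] rowsmin 0.0 0.9
```

View pics/w22.png

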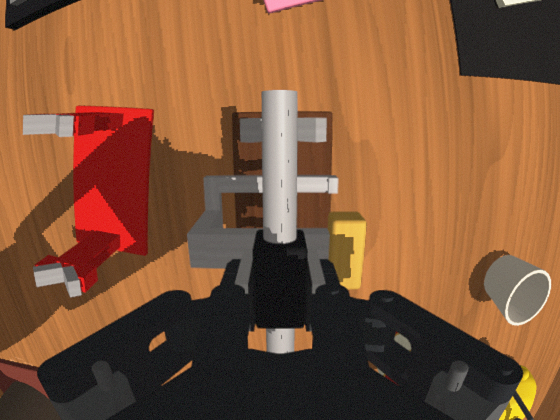

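>>> move_arm:
  plan:
    - {"tx": 0.085, "ty": 0.06, "tz": 0.2, "rx": 0, "ry": 0, "rz": -0.0009}
    - {"tx": 0, "ty": 0, "tz": 0.4, "rx": 0, "ry": 0, "rz": 0}
    - {"tx": 0, "ty": 0, "tz": 0.4, "rx": 0, "ry": 0, "rz": 0}
    - {"tx": 0, "ty": 0, "tz": 0.15, "rx": 0, "ry": 0, "rz": 0}
    - {"tx": 0, "ty": 0, "tz": 0, "rx": 0, "ry": 0, "rz": 0}

```text
t: 27.45
position: [0.4918, 0.3496, 0.1075]
eef_rot: [0.0, 0.742, 0.671, 0.0]
force: [-0.0, -0.0, -3.4]
gripper_width: 0.0206
```

Run:
```python
from h import *
go((.4908,.3491,.0915),-5.8); snap('wrist','w23.png')
```

```text
t 27.45 pos [0.4918 0.3496 0.1075] yaw_y -5.77 tilt z [ 4.e-04 -1.e-04 -1.e+00] F [-0.  -0.  -3.4] w 0.0206
shift/40mm [-0.015 -0.023  0.401] turn/pi [0.0001 0.     0.0002] rowsmin 0.0 0.4
```

View pics/w23.png

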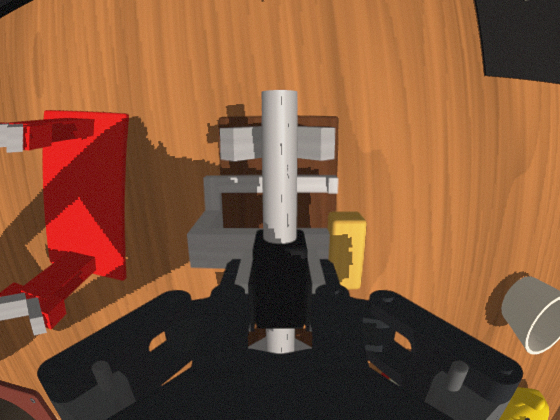

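Aligned: the notch pieces are centred on the bar at column ~278. I'll lower the last 16 mm, then open.

>>> move_arm:
  plan:
    - {"tx": -0.015, "ty": -0.023, "tz": 0.15, "rx": 0, "ry": 0, "rz": 0}
    - {"tx": 0, "ty": 0, "tz": 0.15, "rx": 0, "ry": 0, "rz": 0}
    - {"tx": 0, "ty": 0, "tz": 0.08, "rx": 0, "ry": 0, "rz": 0}
    - {"tx": 0, "ty": 0, "tz": 0, "rx": 0, "ry": 0, "rz": 0}
    - {"tx": 0, "ty": 0, "tz": 0, "rx": 0, "ry": 0, "rz": 0}

```text
t: 28.0
position: [0.4919, 0.3498, 0.0932]
eef_rot: [0.001, 0.742, 0.671, 0.002]
force: [-0.1, -0.2, -3.0]
gripper_width: 0.0206
```

Run:
```python
from h import *
go((.4908,.3491,.0914),-5.8)
```

```text
t 28.00 pos [0.4919 0.3498 0.0932] yaw_y -5.76 tilt z [ 0.0032  0.0014 -1.    ] F [-0.1 -0.2 -3. ] w 0.0206
shift/40mm [-0.019 -0.026  0.044] turn/pi [ 0.001  -0.0006  0.0002] rowsmin 0.0 0.1
```

>>> move_arm:
  plan:
    - {"tx": -0.019, "ty": -0.026, "tz": 0.044, "rx": 0.001, "ry": -0.0006, "rz": 0}
    - {"tx": 0, "ty": 0, "tz": 0, "rx": 0, "ry": 0, "rz": 0}
    - {"tx": 0, "ty": 0, "tz": 0, "rx": 0, "ry": 0, "rz": 0}

```text
t: 28.3
position: [0.4911, 0.3493, 0.092]
eef_rot: [0.0, 0.742, 0.671, 0.0]
force: [0.9, 0.9, -2.7]
gripper_width: 0.0205
```

>>> move_arm:
  plan:
    - {"tx": 0, "ty": 0, "tz": 0, "rx": 0, "ry": 0, "rz": 0}
    - {"tx": 0, "ty": 0, "tz": 0, "rx": 0, "ry": 0, "rz": 0}
    - {"tx": 0, "ty": 0, "tz": 0, "rx": 0, "ry": 0, "rz": 0}
    - {"tx": 0, "ty": 0, "tz": 0, "rx": 0, "ry": 0, "rz": 0}
    - {"tx": 0, "ty": 0, "tz": 0, "rx": 0, "ry": 0, "rz": 0}
    - {"tx": 0, "ty": 0, "tz": 0, "rx": 0, "ry": 0, "rz": 0}
  hand: -1

```text
t: 28.9
position: [0.4934, 0.3505, 0.0952]
eef_rot: [0.001, 0.742, 0.671, 0.003]
force: [-0.5, 0.2, -0.2]
gripper_width: 0.0857
```

Run:
```python
from h import *
st(); snap('wrist','w24.png')
```

```text
t 28.90 pos [0.4934 0.3505 0.0952] yaw_y -5.77 tilt z [ 0.0059  0.003  -1.    ] F [-0.5  0.2 -0.2] w 0.0857
```

View pics/w24.png

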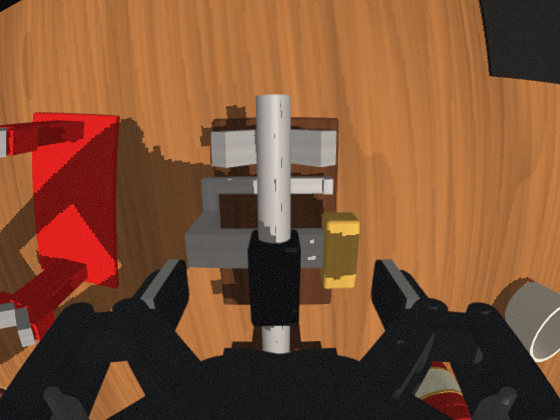

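>>> move_arm:
  plan:
    - {"tx": 0, "ty": 0, "tz": -0.4, "rx": 0.001, "ry": 0, "rz": 0}
    - {"tx": 0, "ty": 0, "tz": -0.7, "rx": 0, "ry": 0, "rz": 0}
    - {"tx": 0, "ty": 0, "tz": -0.8, "rx": 0, "ry": 0, "rz": 0}
    - {"tx": 0, "ty": 0, "tz": -0.8, "rx": 0, "ry": 0, "rz": 0}
    - {"tx": 0, "ty": 0, "tz": -0.6, "rx": 0, "ry": 0, "rz": 0}
    - {"tx": 0, "ty": 0, "tz": -0.3, "rx": 0, "ry": 0, "rz": 0}
    - {"tx": 0, "ty": 0, "tz": 0, "rx": 0, "ry": 0, "rz": 0}

```text
t: 29.65
position: [0.4915, 0.3492, 0.242]
eef_rot: [-0.001, 0.742, 0.671, -0.0]
force: [0.0, 0.6, -1.1]
gripper_width: 0.0856
```

Run:
```python
from h import *
st(); cal=optics.get_calibration('wrist');np.save('calw25.npy',cal,allow_pickle=True);snap('wrist','w25.png'); snap('top','t25.png'); snap('scene','s25.png')
im=cv2.imread('pics/t25.png'); cv2.imwrite('pics/t25a.png',cv2.resize(im[170:310,280:470],None,fx=4,fy=4,interpolation=cv2.INTER_CUBIC))
im=cv2.imread('pics/s25.png'); cv2.imwrite('pics/s25a.png',cv2.resize(im[130:310,200:420],None,fx=3.5,fy=3.3,interpolation=cv2.INTER_CUBIC))
```

```text
t 29.65 pos [0.4915 0.3492 0.242 ] yaw_y -5.77 tilt z [-0.0019  0.001  -1.    ] F [ 0.   0.6 -1.1] w 0.0856
```

View pics/w25.png

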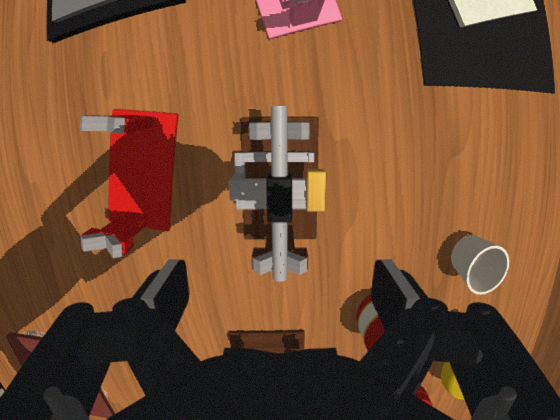

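View pics/t25a.png

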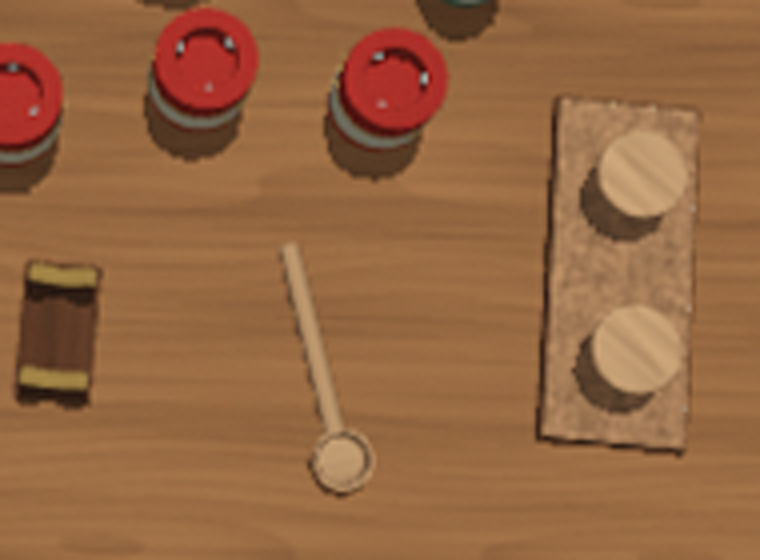

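View pics/s25a.png

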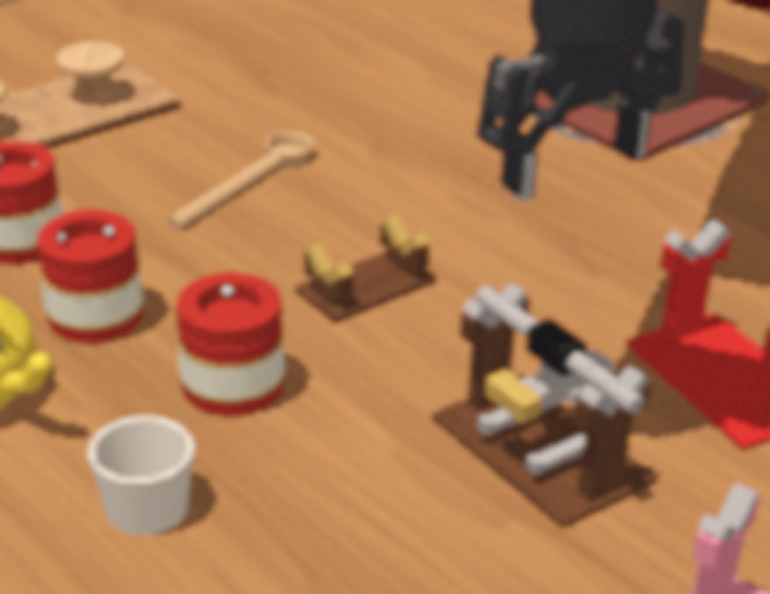

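Run:
```python
from h import *
go((.42,-.10,.23),-5.8)
ct=optics.get_calibration('top')
f=lambda u,v:((u+.5)/4-.5+280,(v+.5)/4-.5+170)
print(back(ct,[f(290,245),f(333,430),f(342,461)],.010))
```

```text
t 29.80 pos [0.49   0.3484 0.2384] yaw_y -5.77 tilt z [-0.007  -0.0017 -1.    ] F [ 0.2  0.1 -0.6] w 0.0852
shift/40mm [-11.328  -0.613   0.241] turn/pi [-0.0021  0.0008  0.0002] rowsmin 0.0 11.3
[[ 0.51823009 -0.08152423  0.01      ]
 [ 0.37370524 -0.11491485  0.01      ]
 [ 0.34999199 -0.1217903   0.01      ]]
```

>>> move_arm:
  plan:
    - {"tx": -0.5, "ty": -0.05, "tz": 0, "rx": 0, "ry": 0, "rz": 0}
    - {"tx": -0.9, "ty": -0.06, "tz": 0, "rx": 0, "ry": 0, "rz": 0}
    - {"tx": -0.9, "ty": -0.06, "tz": 0, "rx": 0, "ry": 0, "rz": 0}
    - {"tx": -0.9, "ty": -0.06, "tz": 0, "rx": 0, "ry": 0, "rz": 0}
    - {"tx": -0.9, "ty": -0.06, "tz": 0, "rx": 0, "ry": 0, "rz": 0}
    - {"tx": -0.9, "ty": -0.06, "tz": 0, "rx": 0, "ry": 0, "rz": 0}
    - {"tx": -0.9, "ty": -0.06, "tz": 0, "rx": 0, "ry": 0, "rz": 0}
    - {"tx": -0.9, "ty": -0.06, "tz": 0, "rx": 0, "ry": 0, "rz": 0}
    - {"tx": -0.9, "ty": -0.06, "tz": 0, "rx": 0, "ry": 0, "rz": 0}
    - {"tx": -0.9, "ty": -0.06, "tz": 0, "rx": 0, "ry": 0, "rz": 0}

```text
t: 30.8
position: [0.4198, -0.0011, 0.2198]
eef_rot: [-0.011, 0.739, 0.674, -0.017]
force: [1.9, 0.5, 0.6]
gripper_width: 0.0857
```

>>> move_arm:
  plan:
    - {"tx": 0, "ty": 0, "tz": 0, "rx": 0, "ry": 0, "rz": 0.045}
    - {"tx": 0, "ty": 0, "tz": 0, "rx": 0, "ry": 0, "rz": 0.047}
    - {"tx": 0, "ty": 0, "tz": 0, "rx": 0, "ry": 0, "rz": 0.047}
    - {"tx": 0, "ty": 0, "tz": 0, "rx": 0, "ry": 0, "rz": 0.047}
    - {"tx": 0, "ty": 0, "tz": 0, "rx": 0, "ry": 0, "rz": 0.047}
    - {"tx": 0, "ty": 0, "tz": 0, "rx": 0, "ry": 0, "rz": 0.047}
    - {"tx": 0, "ty": 0, "tz": 0, "rx": 0, "ry": 0, "rz": 0.047}
    - {"tx": 0, "ty": 0, "tz": 0, "rx": 0, "ry": 0, "rz": 0.04}

```text
t: 31.6
position: [0.4099, -0.0053, 0.2043]
eef_rot: [-0.004, 0.988, 0.149, -0.032]
force: [-0.5, -0.6, -0.5]
gripper_width: 0.0855
```

Run:
```python
from h import *
go((.40,-.10,.20),-76.3)
```

```text
t 31.60 pos [ 0.4099 -0.0053  0.2043] yaw_y -72.88 tilt z [-0.0652 -0.0027 -0.9979] F [-0.5 -0.6 -0.5] w 0.0855
shift/40mm [-0.927  2.19   0.131] turn/pi [-0.0047  0.0203  0.0192] rowsmin 0.6 2.4
```

>>> move_arm:
  plan:
    - {"tx": -0.2, "ty": 0.5, "tz": 0, "rx": -0.0047, "ry": 0.02, "rz": 0.019}
    - {"tx": -0.2, "ty": 0.6, "tz": 0, "rx": 0, "ry": 0, "rz": 0}
    - {"tx": -0.2, "ty": 0.6, "tz": 0, "rx": 0, "ry": 0, "rz": 0}
    - {"tx": -0.1, "ty": 0.3, "tz": 0, "rx": 0, "ry": 0, "rz": 0}
    - {"tx": 0, "ty": 0, "tz": 0, "rx": 0, "ry": 0, "rz": 0}
    - {"tx": 0, "ty": 0, "tz": 0, "rx": 0, "ry": 0, "rz": 0}

```text
t: 32.2
position: [0.3963, -0.0895, 0.1934]
eef_rot: [-0.004, 0.993, 0.117, -0.008]
force: [-0.9, 0.0, -0.5]
gripper_width: 0.0853
```

Run:
```python
from h import *
go((.425,-.1034,.20),-76.3); cal=optics.get_calibration('wrist');np.save('calw26.npy',cal,allow_pickle=True);snap('wrist','w26.png')
```

```text
t 32.20 pos [ 0.3963 -0.0895  0.1934] yaw_y -76.58 tilt z [-0.0163  0.007  -0.9998] F [-0.9  0.  -0.5] w 0.0853
shift/40mm [ 0.615  0.502 -0.179] turn/pi [-0.0034  0.0045 -0.0016] rowsmin 0.1 0.8
```

View pics/w26.png

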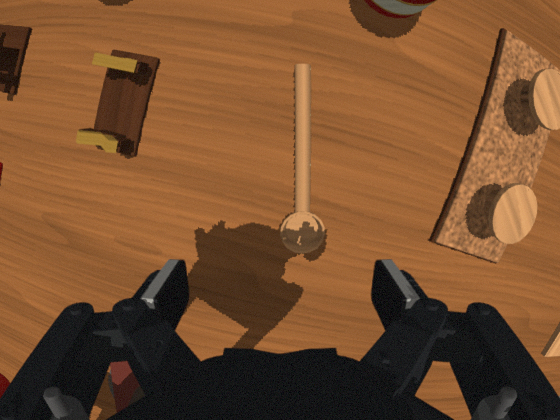

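Run:
```python
from h import *
cal=np.load('calw26.npy',allow_pickle=True).item()
p=wback(cal,[(302.5,66),(301.5,200),(302,232)],.009);print(p)
d=p[0]-p[2];print(np.linalg.norm(d),np.degrees(np.arctan2(d[1],d[0])), 'mid',p[0]-d/np.linalg.norm(d)*.095, p[2]+d/np.linalg.norm(d)*.077)
im=cv2.imread('pics/w26.png'); cv2.imwrite('pics/w26a.png',cv2.resize(im[30:170,60:180],None,fx=4,fy=4,interpolation=cv2.INTER_CUBIC))
cv2.imwrite('pics/w26b.png',cv2.resize(im[50:270,240:360],None,fx=2.7,fy=2.7,interpolation=cv2.INTER_CUBIC))
```

```text
[[ 0.51965522 -0.0817682   0.009     ]
 [ 0.38663203 -0.11372613  0.009     ]
 [ 0.35237591 -0.12317808  0.009     ]]
0.17232859912692164 13.904015317646385 mid [ 0.42743875 -0.10459632  0.009     ] [ 0.42711978 -0.10467528  0.009     ]
```

View pics/w26a.png

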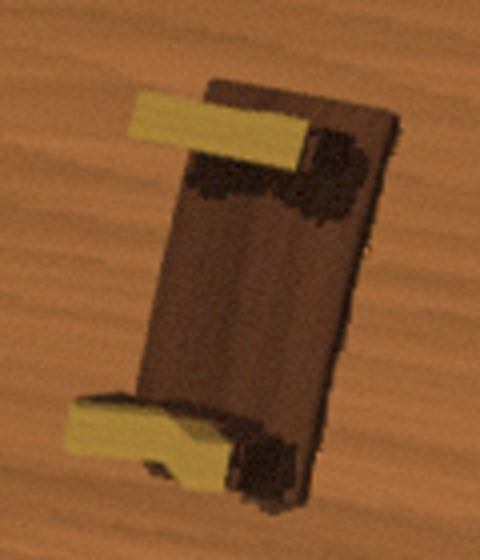

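View pics/w26b.png

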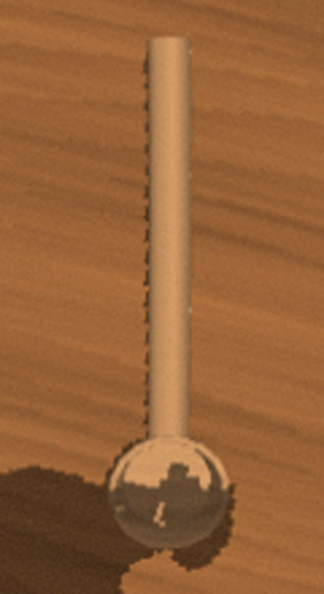

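>>> move_arm:
  plan:
    - {"tx": 0.3, "ty": 0.25, "tz": 0.2, "rx": -0.0034, "ry": 0.0045, "rz": -0.001}
    - {"tx": 0.3, "ty": 0.25, "tz": 0.6, "rx": 0, "ry": 0, "rz": 0}
    - {"tx": 0, "ty": 0, "tz": 0.8, "rx": 0, "ry": 0, "rz": 0}
    - {"tx": 0, "ty": 0, "tz": 0.8, "rx": 0, "ry": 0, "rz": 0}
    - {"tx": 0, "ty": 0, "tz": 0.5, "rx": 0, "ry": 0, "rz": 0}
    - {"tx": 0, "ty": 0, "tz": 0.2, "rx": 0, "ry": 0, "rz": 0}
    - {"tx": 0, "ty": 0, "tz": 0, "rx": 0, "ry": 0, "rz": 0}
    - {"tx": 0, "ty": 0, "tz": 0, "rx": 0, "ry": 0, "rz": 0}
  hand: -1
  squeeze: 40

```text
t: 33.05
position: [0.4266, -0.0972, 0.0647]
eef_rot: [-0.0, 0.992, 0.123, 0.001]
force: [-0.4, 0.5, 0.7]
gripper_width: 0.0857
```

Run:
```python
from h import *
go((.426,-.104,.04),-76.2); cal=optics.get_calibration('wrist');np.save('calw27.npy',cal,allow_pickle=True);snap('wrist','w27.png')
```

```text
t 33.05 pos [ 0.4266 -0.0972  0.0647] yaw_y -75.88 tilt z [ 0.0012  0.0011 -1.    ] F [-0.4  0.5  0.7] w 0.0857
shift/40mm [-0.058  0.162  0.617] turn/pi [-0.0003 -0.0005  0.0018] rowsmin 0.0 0.6
```

View pics/w27.png

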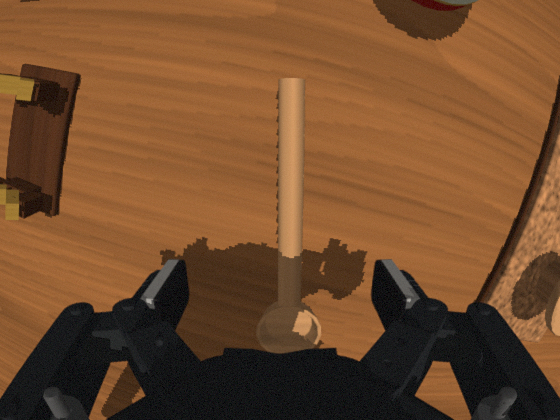

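>>> move_arm:
  plan:
    - {"tx": -0.05, "ty": 0.16, "tz": 0.4, "rx": 0, "ry": 0, "rz": 0.0018}
    - {"tx": 0, "ty": 0, "tz": 0.4, "rx": 0, "ry": 0, "rz": 0}
    - {"tx": 0, "ty": 0, "tz": 0.2, "rx": 0, "ry": 0, "rz": 0}
    - {"tx": 0, "ty": 0, "tz": 0, "rx": 0, "ry": 0, "rz": 0}
    - {"tx": 0, "ty": 0, "tz": 0, "rx": 0, "ry": 0, "rz": 0}

```text
t: 33.6
position: [0.4323, -0.1061, 0.0304]
eef_rot: [0.003, 0.993, 0.12, 0.006]
force: [0.3, -0.1, 0.3]
gripper_width: 0.0853
```

Run:
```python
from h import *
go((.426,-.104,.004),-76.2); cal=optics.get_calibration('wrist');snap('wrist','w28.png')
p=wback(cal,[(281,300)],.008);print(p)
```

```text
t 33.60 pos [ 0.4323 -0.1061  0.0304] yaw_y -76.18 tilt z [ 0.0132 -0.0041 -0.9999] F [ 0.3 -0.1  0.3] w 0.0853
shift/40mm [-0.147 -0.093  0.658] turn/pi [ 0.0023 -0.0038  0.0001] rowsmin 0.1 0.7
[[ 0.40243035 -0.11502586  0.008     ]]
```

View pics/w28.png

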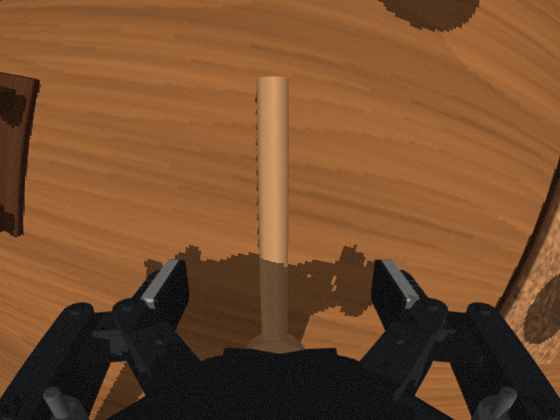

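>>> move_arm:
  plan:
    - {"tx": -0.1, "ty": -0.08, "tz": 0.2, "rx": 0.0023, "ry": -0.0038, "rz": 0}
    - {"tx": 0, "ty": 0, "tz": 0.2, "rx": 0, "ry": 0, "rz": 0}
    - {"tx": 0, "ty": 0, "tz": 0.1, "rx": 0, "ry": 0, "rz": 0}
    - {"tx": 0, "ty": 0, "tz": 0, "rx": 0, "ry": 0, "rz": 0}
    - {"tx": 0, "ty": 0, "tz": 0, "rx": 0, "ry": 0, "rz": 0}

```text
t: 34.15
position: [0.4284, -0.1041, 0.0101]
eef_rot: [0.0, 0.993, 0.12, 0.0]
force: [-0.3, -0.1, -0.6]
gripper_width: 0.0851
```

Run:
```python
from h import *
go((.426,-.104,.003),-76.2); snap('wrist','w29.png')
```

```text
t 34.15 pos [ 0.4284 -0.1041  0.0101] yaw_y -76.16 tilt z [ 1.e-03 -6.e-04 -1.e+00] F [-0.3 -0.1 -0.6] w 0.0851
shift/40mm [-0.057 -0.017  0.177] turn/pi [ 0.0003 -0.0003  0.0002] rowsmin 0.0 0.2
```

View pics/w29.png

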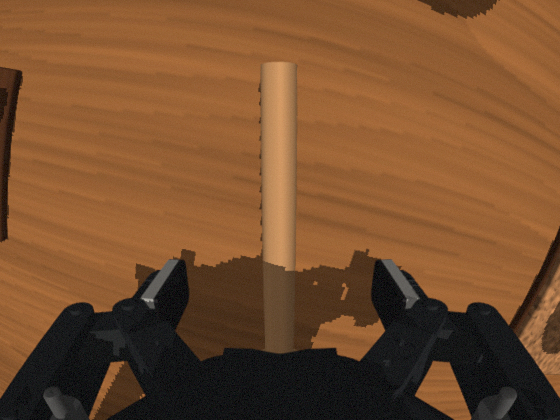

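>>> move_arm:
  plan:
    - {"tx": -0.05, "ty": -0.01, "tz": 0.14, "rx": 0, "ry": 0, "rz": 0}
    - {"tx": 0, "ty": 0, "tz": 0, "rx": 0, "ry": 0, "rz": 0}
    - {"tx": 0, "ty": 0, "tz": 0, "rx": 0, "ry": 0, "rz": 0}

```text
t: 34.5
position: [0.4263, -0.1043, 0.0042]
eef_rot: [0.0, 0.993, 0.12, 0.001]
force: [-0.9, -0.2, -0.1]
gripper_width: 0.0856
```

>>> move_arm:
  plan:
    - {"tx": 0, "ty": 0, "tz": 0, "rx": 0, "ry": 0, "rz": 0}
    - {"tx": 0, "ty": 0, "tz": 0, "rx": 0, "ry": 0, "rz": 0}
    - {"tx": 0, "ty": 0, "tz": 0, "rx": 0, "ry": 0, "rz": 0}
    - {"tx": 0, "ty": 0, "tz": 0, "rx": 0, "ry": 0, "rz": 0}
    - {"tx": 0, "ty": 0, "tz": 0, "rx": 0, "ry": 0, "rz": 0}
    - {"tx": 0, "ty": 0, "tz": 0, "rx": 0, "ry": 0, "rz": 0}
  hand: 1
  squeeze: 50

```text
t: 35.1
position: [0.4269, -0.1046, 0.0048]
eef_rot: [0.001, 0.993, 0.12, 0.001]
force: [-0.5, -0.5, -0.6]
gripper_width: 0.014
```

Run:
```python
from h import *
go((.426,-.104,.003),-76.2); snap('wrist','w30.png')
```

```text
t 35.10 pos [ 0.4269 -0.1046  0.0048] yaw_y -76.17 tilt z [ 0.0025 -0.0013 -1.    ] F [-0.5 -0.5 -0.6] w 0.0140
shift/40mm [-0.018 -0.019  0.046] turn/pi [ 0.0006 -0.0007  0.0002] rowsmin 0.0 0.1
```

View pics/w30.png

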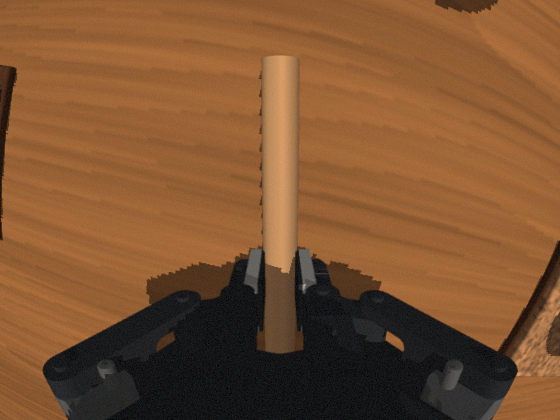

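>>> move_arm:
  plan:
    - {"tx": 0, "ty": 0, "tz": -0.2, "rx": 0, "ry": 0, "rz": 0}
    - {"tx": 0, "ty": 0, "tz": -0.5, "rx": 0, "ry": 0, "rz": 0}
    - {"tx": 0, "ty": 0, "tz": -0.7, "rx": 0, "ry": 0, "rz": 0}
    - {"tx": 0, "ty": 0, "tz": -0.7, "rx": 0, "ry": 0, "rz": 0}
    - {"tx": 0, "ty": 0, "tz": -0.5, "rx": 0, "ry": 0, "rz": 0}
    - {"tx": 0, "ty": 0, "tz": -0.2, "rx": 0, "ry": 0, "rz": 0}
    - {"tx": 0, "ty": 0, "tz": 0, "rx": 0, "ry": 0, "rz": 0}

```text
t: 35.85
position: [0.4248, -0.1035, 0.1217]
eef_rot: [-0.0, 0.993, 0.12, -0.0]
force: [-0.1, 0.2, -0.9]
gripper_width: 0.0138
```

Run:
```python
from h import *
go((.445,.05,.12),-93.7); cal=optics.get_calibration('wrist');np.save('calw31.npy',cal,allow_pickle=True); snap('wrist','w31.png')
c=np.load('calw26.npy',allow_pickle=True).item()
f=lambda x,y:((x+.5)/4+60-.5,(y+.5)/4+30-.5)
p=wback(c,[f(218,130),f(150,446)],.053);print(p,p.mean(0),np.linalg.norm(p[0]-p[1]))
```

```text
t 35.85 pos [ 0.4248 -0.1035  0.1217] yaw_y -76.16 tilt z [-6.e-04  3.e-04 -1.e+00] F [-0.1  0.2 -0.9] w 0.0138
shift/40mm [ 1.408 -3.607  0.043] turn/pi [-0.0001  0.0002  0.0974] rowsmin 2.0 3.9
[[0.48768354 0.09180139 0.053     ]
 [0.41010648 0.09653972 0.053     ]] [0.44889501 0.09417055 0.053     ] 0.07772163895844837
```

View pics/w31.png

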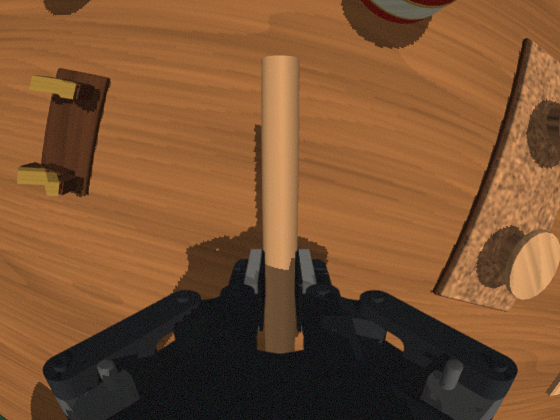

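>>> move_arm:
  plan:
    - {"tx": 0.1, "ty": -0.3, "tz": 0, "rx": 0, "ry": 0, "rz": 0.01}
    - {"tx": 0.2, "ty": -0.5, "tz": 0, "rx": 0, "ry": 0, "rz": 0.02}
    - {"tx": 0.2, "ty": -0.6, "tz": 0, "rx": 0, "ry": 0, "rz": 0.025}
    - {"tx": 0.2, "ty": -0.6, "tz": 0, "rx": 0, "ry": 0, "rz": 0.025}
    - {"tx": 0.2, "ty": -0.6, "tz": 0, "rx": 0, "ry": 0, "rz": 0.01}
    - {"tx": 0.2, "ty": -0.5, "tz": 0, "rx": 0, "ry": 0, "rz": 0}
    - {"tx": 0.1, "ty": -0.2, "tz": 0, "rx": 0, "ry": 0, "rz": 0}
    - {"tx": 0, "ty": 0, "tz": 0, "rx": 0, "ry": 0, "rz": 0}

```text
t: 36.7
position: [0.4556, 0.0362, 0.1094]
eef_rot: [-0.002, 1.0, -0.028, -0.01]
force: [0.5, -0.2, -0.8]
gripper_width: 0.0138
```

Run:
```python
from h import *
go((.445,.06,.12),-93.7)
```

```text
t 36.70 pos [0.4556 0.0362 0.1094] yaw_y -93.20 tilt z [-0.0198  0.0036 -0.9998] F [ 0.5 -0.2 -0.8] w 0.0138
shift/40mm [-0.302 -0.579 -0.258] turn/pi [-0.0008  0.0064  0.0028] rowsmin 0.1 0.7
```

>>> move_arm:
  plan:
    - {"tx": -0.2, "ty": -0.3, "tz": -0.2, "rx": -0.0008, "ry": 0.0064, "rz": 0.0028}
    - {"tx": -0.1, "ty": -0.25, "tz": -0.1, "rx": 0, "ry": 0, "rz": 0}
    - {"tx": 0, "ty": 0, "tz": 0, "rx": 0, "ry": 0, "rz": 0}
    - {"tx": 0, "ty": 0, "tz": 0, "rx": 0, "ry": 0, "rz": 0}

```text
t: 37.1
position: [0.4427, 0.0572, 0.1193]
eef_rot: [0.001, 0.999, -0.032, -0.002]
force: [0.3, 0.2, -1.3]
gripper_width: 0.0139
```

Run:
```python
from h import *
go((.445,.101,.12),-93.7); cal=optics.get_calibration('wrist');np.save('calw32.npy',cal,allow_pickle=True); snap('wrist','w32.png')
im=cv2.imread('pics/w32.png'); cv2.imwrite('pics/w32a.png',cv2.resize(im[40:340,140:400],None,fx=2,fy=2,interpolation=cv2.INTER_CUBIC))
```

```text
t 37.10 pos [0.4427 0.0572 0.1193] yaw_y -93.71 tilt z [-0.005  -0.0016 -1.    ] F [ 0.3  0.2 -1.3] w 0.0139
shift/40mm [-0.015 -1.096 -0.019] turn/pi [ 0.0006  0.0015 -0.0001] rowsmin 0.0 1.1
```

View pics/w32a.png

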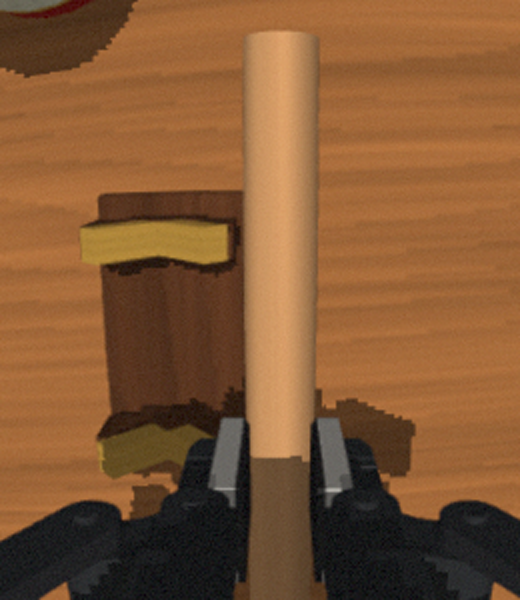

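Run:
```python
from h import *
c=np.load('calw32.npy',allow_pickle=True).item()
f=lambda x,y:((x+.5)/2+140-.5,(y+.5)/2+40-.5)
p=wback(c,[f(81,247),f(231,242)],.053);print(p,p.mean(0),np.linalg.norm(p[0]-p[1]))
e=wback(c,[f(283,34)],.1225); print('handle end',e)
q=wback(c,[f(100,197),f(242,192)],.008);print('base far edge',q)
q=wback(c,[f(99,450)],.053);print('near saddle left',q)
```

```text
[[0.49015746 0.12019328 0.053     ]
 [0.48759583 0.06988412 0.053     ]] [0.48887665 0.0950387  0.053     ] 0.05037433914492288
handle end [[0.54063377 0.05007329 0.1225    ]]
base far edge [[0.50416775 0.12448177 0.008     ]
 [0.50104791 0.06783041 0.008     ]]
near saddle left [[0.41623544 0.12486449 0.053     ]]
```

>>> move_arm:
  plan:
    - {"tx": 0, "ty": -0.3, "tz": 0, "rx": 0.0006, "ry": 0.0015, "rz": 0}
    - {"tx": 0, "ty": -0.4, "tz": 0, "rx": 0, "ry": 0, "rz": 0}
    - {"tx": 0, "ty": -0.3, "tz": 0, "rx": 0, "ry": 0, "rz": 0}
    - {"tx": 0, "ty": 0, "tz": 0.2, "rx": 0, "ry": 0, "rz": 0}
    - {"tx": 0, "ty": 0, "tz": 0.3, "rx": 0, "ry": 0, "rz": 0}
    - {"tx": 0, "ty": 0, "tz": 0.2, "rx": 0, "ry": 0, "rz": 0}
    - {"tx": 0, "ty": 0, "tz": 0, "rx": 0, "ry": 0, "rz": 0}
    - {"tx": 0, "ty": 0, "tz": 0, "rx": 0, "ry": 0, "rz": 0}

```text
t: 37.95
position: [0.4453, 0.0977, 0.087]
eef_rot: [0.0, 0.999, -0.034, -0.001]
force: [-0.1, -0.2, -0.9]
gripper_width: 0.0141
```

Run:
```python
from h import *
go((.4455,.0993,.0428),-93.6); cal=optics.get_calibration('wrist');np.save('calw33.npy',cal,allow_pickle=True); snap('wrist','w33.png')
im=cv2.imread('pics/w33.png'); cv2.imwrite('pics/w33a.png',cv2.resize(im[40:340,140:400],None,fx=2,fy=2,interpolation=cv2.INTER_CUBIC))
```

```text
t 37.95 pos [0.4453 0.0977 0.087 ] yaw_y -93.87 tilt z [-2.2e-03 -4.0e-04 -1.0e+00] F [-0.1 -0.2 -0.9] w 0.0141
shift/40mm [ 0.006 -0.041  1.106] turn/pi [ 0.0002  0.0007 -0.0015] rowsmin 0.0 1.1
```

View pics/w33a.png

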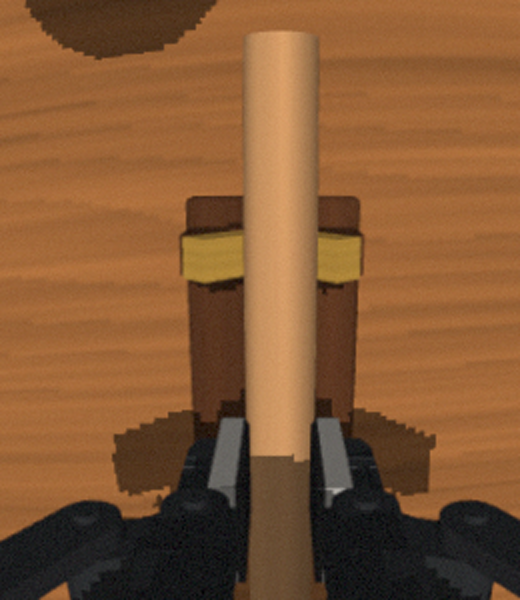

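>>> move_arm:
  plan:
    - {"tx": 0, "ty": -0.053, "tz": 0.25, "rx": 0, "ry": 0.0007, "rz": -0.0015}
    - {"tx": 0, "ty": 0, "tz": 0.35, "rx": 0, "ry": 0, "rz": 0}
    - {"tx": 0, "ty": 0, "tz": 0.25, "rx": 0, "ry": 0, "rz": 0}
    - {"tx": 0, "ty": 0, "tz": 0.1, "rx": 0, "ry": 0, "rz": 0}
    - {"tx": 0, "ty": 0, "tz": 0, "rx": 0, "ry": 0, "rz": 0}
    - {"tx": 0, "ty": 0, "tz": 0, "rx": 0, "ry": 0, "rz": 0}

```text
t: 38.6
position: [0.4463, 0.0996, 0.0473]
eef_rot: [0.0, 0.999, -0.032, 0.001]
force: [0.5, -0.8, -1.1]
gripper_width: 0.0138
```

Run:
```python
from h import *
go((.4455,.0998,.0428),-93.6); cal=optics.get_calibration('wrist');snap('wrist','w34.png')
im=cv2.imread('pics/w34.png'); cv2.imwrite('pics/w34a.png',cv2.resize(im[40:340,140:400],None,fx=2,fy=2,interpolation=cv2.INTER_CUBIC))
```

```text
t 38.60 pos [0.4463 0.0996 0.0473] yaw_y -93.62 tilt z [ 2.4e-03 -4.0e-04 -1.0e+00] F [ 0.5 -0.8 -1.1] w 0.0138
shift/40mm [-0.021 -0.004  0.112] turn/pi [ 0.0001 -0.0008 -0.0001] rowsmin 0.0 0.1
```

View pics/w34a.png

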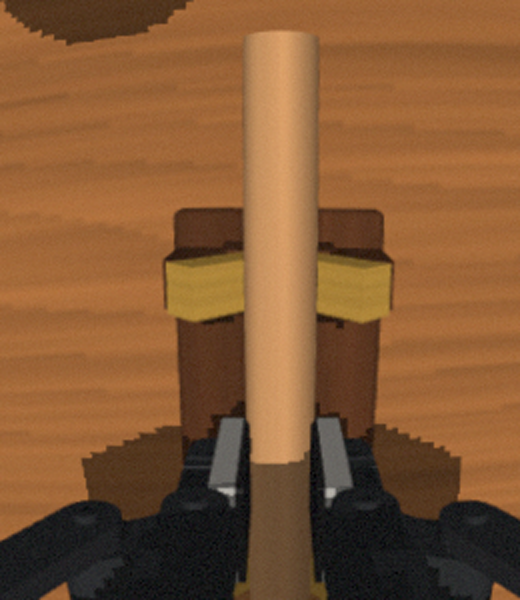

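>>> move_arm:
  plan:
    - {"tx": 0, "ty": 0, "tz": 0.07, "rx": 0, "ry": -0.0008, "rz": 0}
    - {"tx": 0, "ty": 0, "tz": 0.05, "rx": 0, "ry": 0, "rz": 0}
    - {"tx": 0, "ty": 0, "tz": 0, "rx": 0, "ry": 0, "rz": 0}
    - {"tx": 0, "ty": 0, "tz": 0, "rx": 0, "ry": 0, "rz": 0}

```text
t: 39.05
position: [0.4476, 0.0998, 0.0436]
eef_rot: [-0.0, 0.999, -0.032, 0.001]
force: [-1.0, 0.0, -1.3]
gripper_width: 0.0136
```

Run:
```python
from h import *
go((.4455,.0998,.0428),-93.6)
```

```text
t 39.05 pos [0.4476 0.0998 0.0436] yaw_y -93.62 tilt z [ 2.6e-03  1.0e-04 -1.0e+00] F [-1.   0.  -1.3] w 0.0136
shift/40mm [-0.054  0.002  0.019] turn/pi [-0.0001 -0.0008 -0.0001] rowsmin 0.0 0.1
```

>>> move_arm:
  plan:
    - {"tx": -0.03, "ty": 0, "tz": 0.03, "rx": 0, "ry": -0.0008, "rz": 0}
    - {"tx": 0, "ty": 0, "tz": 0, "rx": 0, "ry": 0, "rz": 0}
    - {"tx": 0, "ty": 0, "tz": 0, "rx": 0, "ry": 0, "rz": 0}

```text
t: 39.35
position: [0.4473, 0.1001, 0.0431]
eef_rot: [-0.0, 0.999, -0.032, 0.001]
force: [-0.3, 0.9, 0.1]
gripper_width: 0.0137
```

>>> move_arm:
  plan:
    - {"tx": 0, "ty": 0, "tz": 0, "rx": 0, "ry": 0, "rz": 0}
    - {"tx": 0, "ty": 0, "tz": 0, "rx": 0, "ry": 0, "rz": 0}
    - {"tx": 0, "ty": 0, "tz": 0, "rx": 0, "ry": 0, "rz": 0}
    - {"tx": 0, "ty": 0, "tz": 0, "rx": 0, "ry": 0, "rz": 0}
    - {"tx": 0, "ty": 0, "tz": 0, "rx": 0, "ry": 0, "rz": 0}
    - {"tx": 0, "ty": 0, "tz": 0, "rx": 0, "ry": 0, "rz": 0}
  hand: -0.3

```text
t: 39.95
position: [0.447, 0.0998, 0.0429]
eef_rot: [-0.0, 1.0, -0.032, 0.001]
force: [0.4, -0.0, 0.4]
gripper_width: 0.0553
```

Run:
```python
from h import *
st();snap('wrist','w35.png')
```

```text
t 39.95 pos [0.447  0.0998 0.0429] yaw_y -93.62 tilt z [ 1.4e-03  2.0e-04 -1.0e+00] F [ 0.4 -0.   0.4] w 0.0553
```

View pics/w35.png

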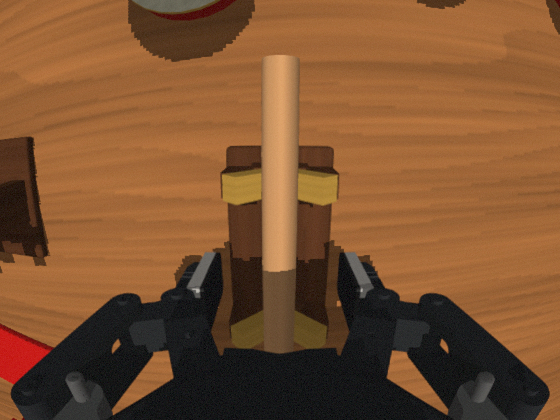

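Scoop rests in both saddles (rows ~187 and ~325). I'll raise clear, move aside and check everything.

>>> move_arm:
  plan:
    - {"tx": 0, "ty": 0, "tz": -0.3, "rx": 0, "ry": 0, "rz": 0}
    - {"tx": 0, "ty": 0, "tz": -0.7, "rx": 0, "ry": 0, "rz": 0}
    - {"tx": 0, "ty": 0, "tz": -0.9, "rx": 0, "ry": 0, "rz": 0}
    - {"tx": 0, "ty": 0, "tz": -0.9, "rx": 0, "ry": 0, "rz": 0}
    - {"tx": 0, "ty": 0, "tz": -0.9, "rx": 0, "ry": 0, "rz": 0}
    - {"tx": -0.3, "ty": 0, "tz": -0.6, "rx": 0, "ry": 0, "rz": 0}
    - {"tx": -0.3, "ty": 0, "tz": -0.3, "rx": 0, "ry": 0, "rz": 0}
    - {"tx": 0, "ty": 0, "tz": 0, "rx": 0, "ry": 0, "rz": 0}

```text
t: 40.8
position: [0.4215, 0.1012, 0.2402]
eef_rot: [-0.0, 0.999, -0.032, 0.002]
force: [0.0, -0.2, -0.1]
gripper_width: 0.0557
```

Run:
```python
from h import *
st();snap('wrist','w36.png'); snap('scene','s36.png'); snap('top','t36.png')
im=cv2.imread('pics/s36.png'); cv2.imwrite('pics/s36a.png',cv2.resize(im[130:290,150:410],None,fx=3,fy=3,interpolation=cv2.INTER_CUBIC))
```

```text
t 40.80 pos [0.4215 0.1012 0.2402] yaw_y -93.63 tilt z [ 3.4e-03  3.0e-04 -1.0e+00] F [ 0.  -0.2 -0.1] w 0.0557
```

View pics/w36.png

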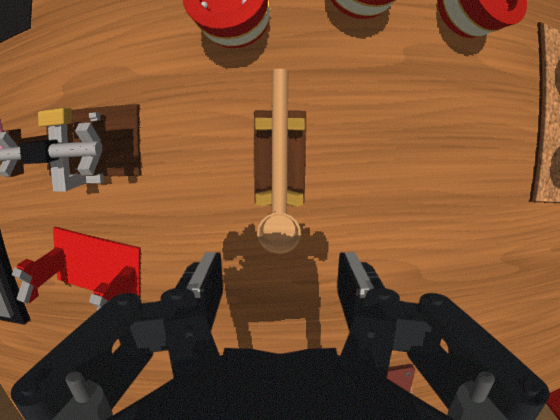

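View pics/s36a.png

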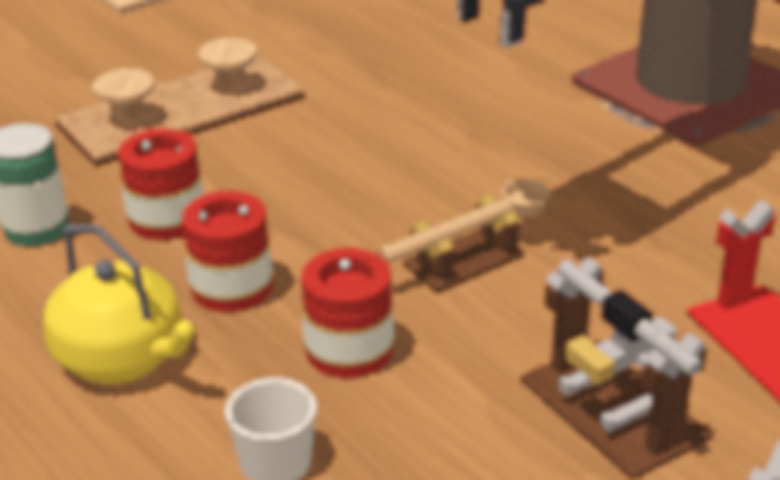

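View pics/t36.png

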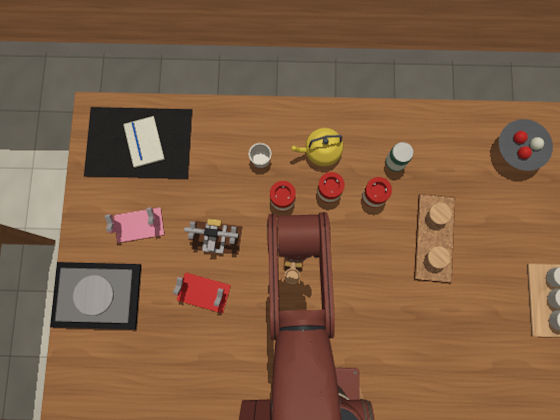

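Run:
```python
from h import *
cal=optics.get_calibration('wrist')
p=wback(cal,[(280.5,70),(278.5,232)],.047);print(p,np.linalg.norm(p[0]-p[1]))
d=(p[0]-p[1])/np.linalg.norm(p[0]-p[1]); print('mid',p[1]+d*.077)
im=cv2.imread('pics/s36.png'); cv2.imwrite('pics/s36b.png',cv2.resize(im[180:240,265:345],None,fx=9,fy=9,interpolation=cv2.INTER_CUBIC))
snap('wrist','w37.png'); im=cv2.imread('pics/w37.png'); cv2.imwrite('pics/w37a.png',cv2.resize(im[60:260,200:360],None,fx=3,fy=3,interpolation=cv2.INTER_CUBIC))
```

```text
[[0.54161442 0.09237506 0.047     ]
 [0.37128236 0.10540074 0.047     ]] 0.17082939064972424
mid [0.44805819 0.09952952 0.047     ]
```

View pics/s36b.png

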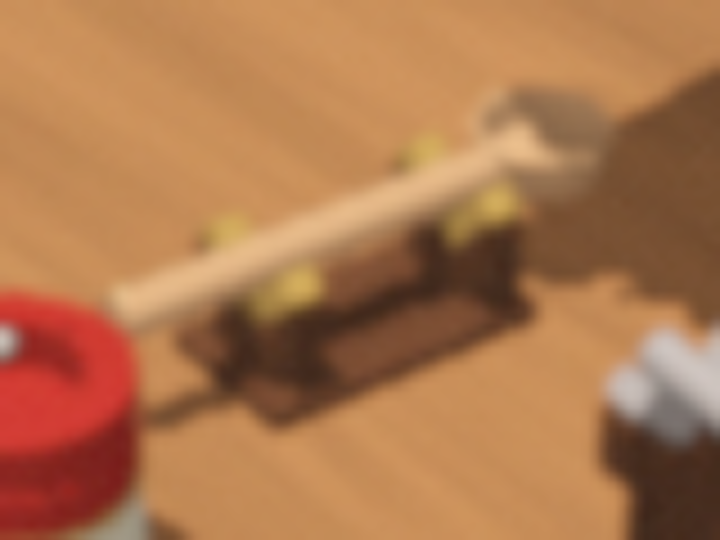

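View pics/w37a.png

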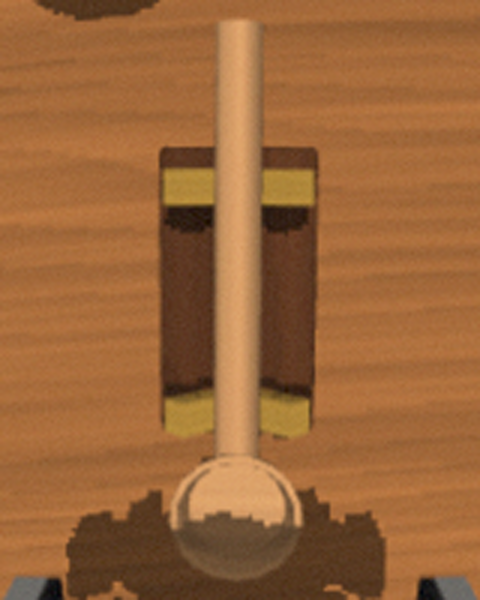

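The scoop lies level in both saddles with the bowl up. Handing in.

Run:
```python
from h import *
print(manip.hand_in()); st()
```

```text
the job is handed in; nothing more can be done
None
the job is handed in; nothing more can be done
```

The job is handed in at about 41 s of the 208 s allowed, with both stoppers out, the puller hung up and the scoop in its rest.

- **Stoppers:** Only the two outer canisters still had a stopper; the middle one was already open. I hooked each stopper with the puller, popped it straight up and stood it upright on the cork board. The gripper never touched a stopper.
- **Puller:** It hangs in its brown cradle with the bar in both notches. The red and pink look-alikes were not touched.
- **Scoop:** It lies level in both saddles with the bowl up, within about 2–3 mm of where I measured the seat. I never saw it get knocked aside.

The last pictures, from all three cameras, show the stoppers upright, the puller hanging, the scoop centred and the cup, tin and teapot in place. The arm was clear of everything. All force readings stayed within about 5 N.

The scene camera's positions differed from the top camera's by about 10 mm over the canisters and board. I worked from the top and wrist views instead, which agreed to within about 2–7 mm. No check failed.

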